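Put the glue bottles back in their row and nest the glue pots

TASK

Tidy away after the glue-up: stand the two loose glue bottles on the rack's lower shelf next to the one already there, so that the three make one straight row along the shelf with less than a finger's breadth between neighbours, and nest the loose glue pot in the pot on that shelf. Keep the bottles upright all the way, and leave the bottle and pot already on the shelf, and everything else on the bench, where they are.

Things in the scene. Friction and masses are not known exactly. Their poses are not given: they have to be found in the camera images.
- rack: Fixed plywood rack, 470 mm wide (y), 125 deep (x), 270 high, open front to the robot. Origin on the bench, 70 mm behind its front; x points away from the robot, y along the shelf, z up; turned up to 6 degrees. Lower shelf: top at z = 30 mm, x -70 to 55, y -220 to 220 mm between side panels (100 mm high at the front, 270 mm from x = -26 back).
- rack_row (a point): Middle of the row line, on the lower shelf's top, at (-20, 0, 30) mm in the rack; axes as the rack's. Row line: x = -20 mm, along y; the bottle and pot on the shelf stand on it, under the upper shelf's edge, so lean the tool 32 to 40 degrees (fingers down and in), come down 45 mm in front of the line, then move in.
- rack_edge (a point): Middle of the upper shelf's lower front edge, at (-26, 0, 190) mm in the rack. The upper shelf runs from here to x = 55 mm, is 18 mm thick with a front lip up to z = 228 mm, as wide as the lower one, and carries fixed jars and boxes up to z = 275 mm.
- glue_a_mid (a point): White glue bottle, black cap, upright. Body 54 mm round to 80 mm high, shoulder sloping to the neck at 91 mm; cap a cylinder 28 mm across from 92 to 124 mm (the top); about 0.25 kg. Point: on its axis half-way up, 62 mm above its underside; z: its axis. This one is already on the lower shelf, on the row line, 118 to 138 mm left or right of the middle; room for two more on its side towards the middle.
- glue_b_mid (a point): White glue bottle, black cap, upright. Body 54 mm round to 80 mm high, shoulder sloping to the neck at 91 mm; cap a cylinder 28 mm across from 92 to 124 mm (the top); about 0.25 kg. Point: on its axis half-way up, 62 mm above its underside; z: its axis. Loose, on the bench in front of the rack.
- glue_c_mid (a point): White glue bottle, black cap, upright. Body 54 mm round to 80 mm high, shoulder sloping to the neck at 91 mm; cap a cylinder 28 mm across from 92 to 124 mm (the top); about 0.25 kg. Point: on its axis half-way up, 62 mm above its underside; z: its axis. Loose, on the bench in front of the rack.
- pot_shelf_mid (a point): Grey plastic glue pot, open tapered cup, 70 mm tall: foot 36 mm across, 60 mm at 55 mm up, then an upright rim band 67 mm across from 57 to 70 mm; wall 2.5 mm, 50 g. Point: on its axis half-way up, 35 mm above its underside; z: its axis. On the lower shelf, on the row line, at the other end from the bottle. Lugs inside stop a nested pot 28 mm higher, about 2 mm play.
- pot_loose_mid (a point): Grey plastic glue pot, open tapered cup, 70 mm tall: foot 36 mm across, 60 mm at 55 mm up, then an upright rim band 67 mm across from 57 to 70 mm; wall 2.5 mm, 50 g. Point: on its axis half-way up, 35 mm above its underside; z: its axis. Loose, on the bench in front of the rack. Nested, it ends 28 mm higher than the shelf pot.
- filler_tin: Bystander among the task's things: squat round steel tin of wood filler, 72 mm in diameter, 62 mm tall. Origin: centre of its underside.
- spirit_can: Bystander among the task's things: rectangular metal can, 45 x 68 mm, 105 mm tall, with a 26 mm cap up to 123 mm. Origin: centre of its underside.
- sanding_block: Bystander at the left: wooden sanding block 66 x 116 x 34 mm. Origin: centre of its underside.
- tape_measure: Bystander at the right: tape measure 68 x 36 x 66 mm. Origin: centre of its underside.
- screwdriver: Bystander at the right: screwdriver lying on the bench, pointing away from the robot.
- water_bottle: Bystander at the left: drinking bottle 72 mm in diameter, 255 mm tall. Origin: centre of its underside.
Mind the look-alikes: they are no part of the job. Leave any green or purple look-alike of the part that bears pot_loose_mid alone.

How it is judged:
By the outcome, as a careful person would: the job done as asked, in the order asked, and still so for the second after the job is handed in, with the robot touching nothing.
It also fails if it takes over 64 s, if anything falls off the work surface, if the arm or the gripper's body presses on something with over 40 N, if the wrist force passes 120 N, or if a joint passes its speed limit or range.

ROBOT

A 7-joint arm with a two-finger parallel gripper is mounted at the origin on the work surface. World frame = base frame: x ahead of the robot, y to its left, z up, the work surface at z = 0. Lengths are in m, angles in rad, forces in N, time in s.
With the tool pointing down it reaches from about 0.4 to 0.85 m from the base axis. Payload 10.4 kg.
Tool frame: the origin (TCP) lies on the mounting face of the last link; the fingertips stand r.tips_ahead ahead of it and the grasp point (between the pads) lies 164 mm ahead of it (r.tips_ahead is the distance from the TCP to the fingertips, in m); z points along the fingers, y is the line along which they close (so a half turn about z gives the same grasp; the last joint's range is limited). The gripper opens to 87 mm and grips with 3 to 60 N. Pads are 19 mm wide; open, the fingers measure 117 mm over their backs; the gripper's body (75 mm by 190 mm) begins 51 mm behind the grasp point.
Start: joints at [1.082, 0.332, -0.065, 1.46, 0.022, 1.35, -0.088], TCP at [0.281, -0.558, 0.405] pointing down, gripper open.
Joint ranges: [-2.6, 2.6], [-0.5, 2.12], [-1.47, 1.34], [0.16, 2.42], [-1.27, 4.41], [0.06, 2.06], [-2.6, 2.6]. Speed limits (rad/s): [2.22, 2.22, 2.79, 2.79, 3.14, 3.14, 3.14].

INTERFACE

Orientations are given as a unit quaternion [x, y, z, w].
In Python, from bench import telemetry, imaging, job, r gives the robot as it stands.
- The arm moves only by the tool move_arm, never from a script. Its argument "steps" is a list of rows, each an object of numbers: "dx", "dy", "dz": the shift along the tool's x, y, z in cm; "spin": the turn about the tool's z in rad. In form: [{"dx": .., "dy": .., "dz": .., "spin": ..}, ...]. A call has 1 to 12 rows; each row shifts and turns the commanded pose from where the row before left it, along the tool's axes as they then stand; what a row does not reach is not made up. A row lasts 1/10 s, in which the tool goes at most 50 mm and 8.59 degrees, less where a joint would pass 70% of its speed; a pose out of reach is approached as far as the arm can. A call with a gripper value outside its range is refused whole. "claw" is the finger opening in cm, from 0 to 8.7, set as the call begins (left out, the last holds). The fingers move at their own pace and stop on an object; "squeeze" is the grip in N (left out, the last holds). Time passes only in rows, so rows that do not move let the fingers close. It gives the time, the measured TCP pose, the force, the opening and the grip force at its end, in the units of the state.
- telemetry.read_state(): the state, without advancing time (a new reading comes with each control period).
- imaging.camera(name): name is "scene" or "top"; returns a dict with "img" (400x640x3 uint8, red, green, blue), "camera_matrix" (3x3 intrinsics, pixels), "R" (3x3) and "t" (3): a world point X has camera coordinates R X + t. Camera axes: x right, y down, z forward; pixel columns grow to the right and rows downward; lengths in m; the calibration is good to about 2 mm. A picture is of the moment at which its call begins. There is no depth.
- job.close_job(): hands the job in; it is judged then, once.
The state is a dict: "time": time; "joint_positions": joint angles; "joint_vel": joint speeds; "joint_torque": joint torques, N m; "ee_pos": TCP position; "eef_rot": TCP orientation; "ft_force": force on the tool from outside, world axes, zero at the start; "torque": the same for the moment, N m; "width": finger opening in m; "grip_force": force on a finger pad.
Only numpy, scipy, OpenCV 4.12 (cv2) and the standard library are available. Lean on these libraries where they do the work, as an engineer would, in place of code of your own. Each camera call takes 0.05 s, during which the arm holds its last target. There are 200 camera calls.

## Working session

There is one attempt and no reset: what is moved stays moved. The work goes in short steps, Python scripts to look and compute and a tool call to move; the robot and the scene stay as the last step left them, time stands still between calls to the robot, and variables do not carry over. Pictures are saved under pics/ and viewed, at most 14 in all, crops included, and the job is handed in when it is done.

Besides the shell and the picture viewer there is one more tool, called by a JSON object that holds its "op" and its "data", one argument or row to a line. move_arm: Moves the arm, as the interface text tells. Its arguments: {"type":"object","properties":{"steps":{"type":"array","items":{"type":"object","properties":{"dx":{"type":"number"},"dy":{"type":"number"},"dz":{"type":"number"},"spin":{"type":"number"}}}},"claw":{"type":"number"},"squeeze":{"type":"number"}},"required":["steps"]}

```bash
ls; mkdir -p pics
cat > h.py <<'E'
import numpy as np, cv2
from bench import telemetry, imaging, job, r
def cam(n,save=None):
    c=imaging.camera(n)
    if save: cv2.imwrite('pics/'+save,c['img'][:,:,::-1])
    return c
def ray(c,u,v):
    d=c['R'].T@np.linalg.solve(c['camera_matrix'],[u,v,1.]); o=-c['R'].T@c['t']
    return o,d/np.linalg.norm(d)
def onz(c,u,v,z):
    o,d=ray(c,u,v); return o+d*(z-o[2])/d[2]
def proj(c,X):
    p=c['camera_matrix']@(c['R']@np.array(X)+c['t']); return p[:2]/p[2]
E
python3 - <<'E'
from h import *
a=cam('scene','s0.png');b=cam('top','t0.png')
for c in(a,b): print(c['camera_matrix'],-c['R'].T@c['t'],c['R'])
print(telemetry.read_state(), r.tips_ahead)
E
```

```text
pics
[[512.56632444   0.         323.97229497]
 [  0.         512.56632444 202.10245141]
 [  0.           0.           1.        ]] [0.27054987 0.68864961 1.51056998] [[-0.92989114 -0.36783324  0.00108624]
 [-0.32753427  0.82666321 -0.45754698]
 [ 0.16740303 -0.42582466 -0.88918478]]
[[468.39102228   0.         320.01518636]
 [  0.         468.39102228 195.12267513]
 [  0.           0.           1.        ]] [0.27125816 0.0260768  1.39292609] [[-0.02050278 -0.99961594 -0.01864437]
 [-0.9821246   0.02362707 -0.18674322]
 [ 0.18711201  0.01448234 -0.98223182]]
{'time': 0.1, 'joint_positions': array([ 1.0823916 ,  0.33277617, -0.06471135,  1.46081037,  0.0216033 ,
        1.3498889 , -0.0885125 ]), 'joint_vel': array([-1.89250864e-03, -1.07487366e-03, -1.11365306e-03, -1.79442196e-03,
       -4.47830037e-04, -1.10096394e-03, -9.23789782e-05]), 'joint_torque': array([-2.22901572e-04, -6.24547362e+01,  2.36317719e-02, -3.90720606e+01,
       -6.14792691e-02,  3.66216945e-02,  2.63985527e-05]), 'ee_pos': array([ 0.28067834, -0.55831301,  0.40407612]), 'eef_rot': array([ 9.72998468e-01,  2.30810809e-01, -1.62034753e-04, -5.71066231e-04]), 'ft_force': array([ 0.41031421,  0.5095385 , -0.51597413]), 'torque': array([ 0.02527447, -0.02642606,  0.06402139]), 'grip_force': 0.0, 'width': 0.08715307998981466} 0.1822
```

View pics/s0.png

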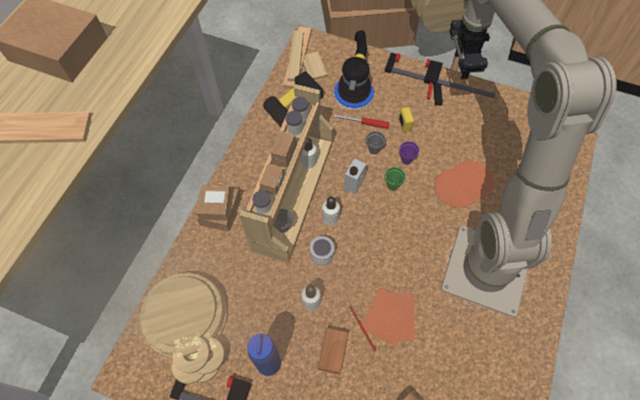

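View pics/t0.png

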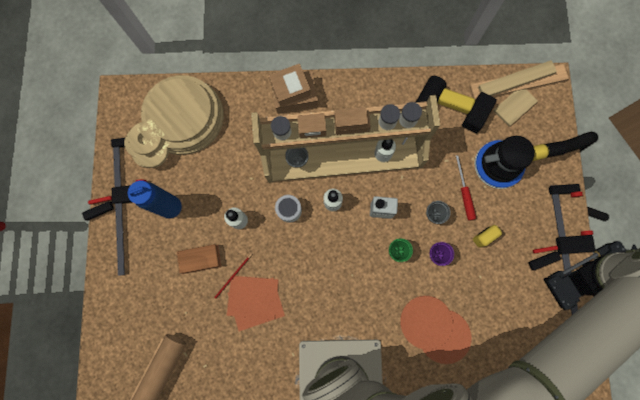

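Top view: loose bottles are at (236,217) and (333,198), tin (288,207), can (383,206), loose pot (437,212). The shelf pot is at (297,157) and the shelf bottle at (386,149). Next I'll zoom in.

Run:
```python
from h import *
t=cv2.imread('pics/t0.png')[90:240,220:460]; s=cv2.imread('pics/s0.png')[80:320,230:430]
cv2.imwrite('pics/tc.png',cv2.resize(t,None,fx=3.3,fy=3.3,interpolation=cv2.INTER_CUBIC))
cv2.imwrite('pics/sc.png',cv2.resize(s,None,fx=2.5,fy=2.5,interpolation=cv2.INTER_CUBIC))
c=cam('top');im=c['img'].astype(int)
for nm,(u,v),z in [('b1',(234,213),.124),('b2',(333,194),.124),('shelfb',(387,144),.154)]:
    w=im[v-14:v+15,u-14:u+15].max(2)<60
    n,l,st,ce=cv2.connectedComponentsWithStats(w.astype(np.uint8))
    for k in range(1,n):
        if st[k,4]>8: p=ce[k]+[u-14,v-14]; print(nm,st[k],p,onz(c,*p,z))
```

```text
b1 [ 6 11 12 11 83] [232.         215.19277108] [0.46271856 0.28756019 0.124     ]
b2 [ 9 11 10 11 74] [332.85135135 196.2972973 ] [0.50883992 0.00948921 0.124     ]
shelfb [ 9  9 11 11 93] [387.02150538 143.67741935] [ 0.64644718 -0.14236234  0.154     ]
```

View pics/tc.png

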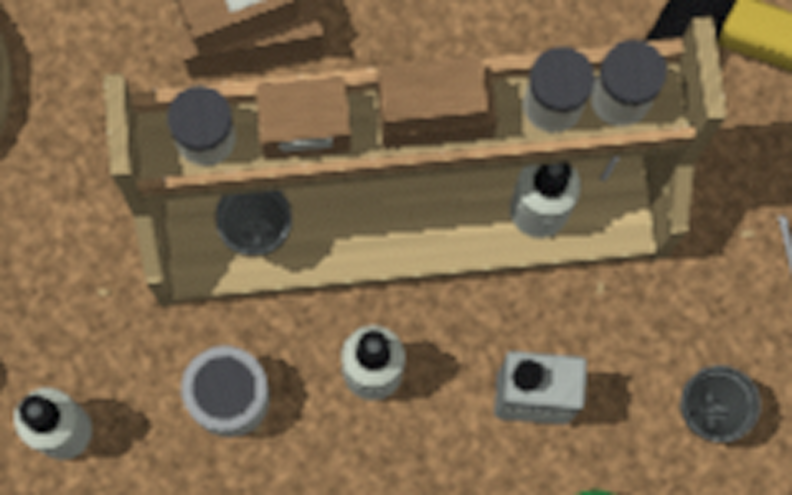

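View pics/sc.png

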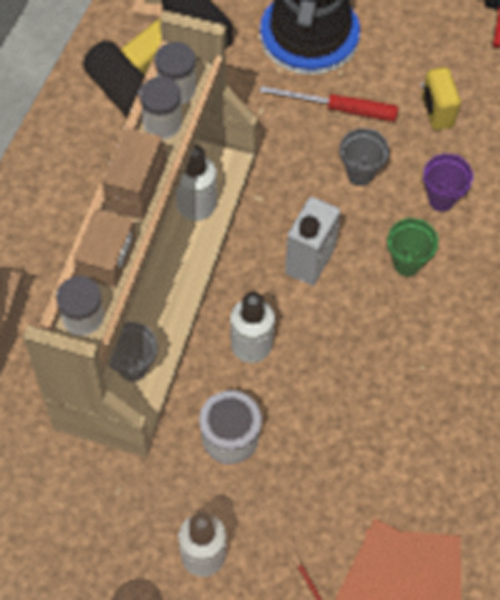

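Crop: shelf front edge runs (170,300) to (655,253), the shelf pot is at (253,~215) and the loose pot's rim centre at about (720,402). The shelf bottle is on the right, so the new bottles go on its left (+y) side.

Run:
```python
from h import *
c=cam('top'); f=lambda x,y,z:onz(c,220+x/3.3,90+y/3.3,z)
# lip edge front-top z=.228 rack x=-26 ; shelf front z=.03 x=-70
L,R=f(170,300,.03),f(655,253,.03); print('shelf front',L,R,np.linalg.norm(L-R))
L2,R2=f(167,183,.228),f(695,134,.228); print('lip',L2,R2)
y=np.arctan2(*(-(R-L))[:2][::1]); print('yaw from shelf,lip', [np.degrees(np.arctan2(-(a-b)[0],(a-b)[1])) for a,b in((L,R),(L2,R2))])
print('loose pot',f(720,402,.07)); print('shelf pot rim',f(253,215,.1), 'rim l/r',f(217,215,.1),f(290,215,.1))
im=c['img']; hsv=cv2.cvtColor(im,cv2.COLOR_RGB2HSV)
# loose pot mask: low-saturation pixels
w=(hsv[190:235,415:460,1]<75).astype(np.uint8); n,l,st,ce=cv2.connectedComponentsWithStats(w); k=1+st[1:,4].argmax(); print(st[k],ce[k]+[415,190])
print('tin',f(225,388,.062),'can',f(543,368,.105))
```

```text
shelf front [0.57756043 0.19006913 0.03      ] [ 0.61026555 -0.24950141  0.03      ] 0.4407855308903204
lip [0.62714036 0.16849721 0.228     ] [ 0.65622812 -0.24643839  0.228     ]
yaw from shelf,lip [np.float64(4.255105148088587), np.float64(4.009981474937621)]
loose pot [ 0.4668924  -0.28929323  0.07      ]
shelf pot rim [0.63547822 0.10950958 0.1       ] rim l/r [0.63628196 0.1407425  0.1       ] [0.6346529  0.07743835 0.1       ]
[ 11  11  25  23 453] [438.01545254 211.9580574 ]
tin [0.49047674 0.13818448 0.062     ] can [ 0.49416351 -0.13425357  0.105     ]
```

{"op": "move_arm", "data": {
  "steps": [
    {"dz": -5},
    {"dz": -5},
    {"dz": -5}
  ]
}}

```text
$.steps[0]: bad value
```

{"op": "move_arm", "data": {
  "steps": [
    {"dx": 0,"dy": 0,"dz": -4,"spin": 0},
    {"dx": 0,"dy": 0,"dz": -4,"spin": 0},
    {"dx": 0,"dy": 0,"dz": -4,"spin": 0}
  ]
}}

```text
time: 0.5
ee_pos: [0.2806, -0.5582, 0.526]
eef_rot: [0.973, 0.231, -0.0, -0.0]
ft_force: [0.0, -0.9, -0.3]
width: 0.087
grip_force: 0.0
```

{"op": "move_arm", "data": {
  "steps": [
    {"dx": 0,"dy": 0,"dz": 0,"spin": 0.131},
    {"dx": 0,"dy": 0,"dz": 0,"spin": 0.131},
    {"dx": 0,"dy": 0,"dz": 0,"spin": 0.131},
    {"dx": 1.7,"dy": -4.3,"dz": 0,"spin": 0},
    {"dx": 1.7,"dy": -4.3,"dz": 0,"spin": 0},
    {"dx": 1.7,"dy": -4.3,"dz": 0,"spin": 0},
    {"dx": 1.7,"dy": -4.3,"dz": 0,"spin": 0},
    {"dx": 1.7,"dy": -4.3,"dz": 0,"spin": 0},
    {"dx": 1.7,"dy": -4.3,"dz": 0,"spin": 0},
    {"dx": 1.7,"dy": -4.3,"dz": 0,"spin": 0},
    {"dx": 1.7,"dy": -4.3,"dz": 0,"spin": 0},
    {"dx": 1.7,"dy": -4.3,"dz": 0,"spin": 0}
  ]
}}

```text
time: 1.7
ee_pos: [0.4052, -0.1593, 0.5248]
eef_rot: [0.999, 0.036, 0.0, 0.0]
ft_force: [0.8, -0.2, 0.6]
width: 0.0873
grip_force: 0.0
```

Run:
```python
from h import *
s=telemetry.read_state(); print(s['joint_positions'],s['ee_pos'],s['eef_rot'],s['time'])
```

```text
[ 0.67942981 -0.11384575 -0.36779733  1.69821938 -0.04042258  1.54927502
 -1.18347718] [ 0.40520032 -0.15932722  0.5248295 ] [9.99340109e-01 3.63215629e-02 1.14806665e-04 2.78404451e-04] 1.7
```

{"op": "move_arm", "data": {
  "steps": [
    {"dx": 0,"dy": -3.5,"dz": -3,"spin": 0},
    {"dx": 0,"dy": -3.5,"dz": -3,"spin": 0},
    {"dx": 0,"dy": -3.5,"dz": -3,"spin": 0},
    {"dx": 0,"dy": -3.5,"dz": -3,"spin": 0},
    {"dx": 0,"dy": 0,"dz": -5,"spin": 0},
    {"dx": 0,"dy": 0,"dz": -5,"spin": 0},
    {"dx": 0,"dy": 0,"dz": -5,"spin": 0},
    {"dx": 0,"dy": 0,"dz": -5,"spin": 0}
  ]
}}

```text
time: 2.5
ee_pos: [0.3904, -0.0198, 0.7818]
eef_rot: [0.999, 0.038, 0.02, 0.002]
ft_force: [1.0, -0.1, -0.6]
width: 0.0872
grip_force: 0.0
```

```bash
cat > st.py <<'E'
from h import *
from scipy.spatial.transform import Rotation as R
s=telemetry.read_state(); M=R.from_quat(s['eef_rot']).as_matrix(); np.set_printoptions(precision=4,suppress=True)
print('t',s['time'],'j',s['joint_positions'],'p',s['ee_pos'],'w',s['width'],s['grip_force'],'F',s['ft_force']);print(M,'lean',np.degrees(np.arctan2(M[0,2],-M[2,2])),'side',np.degrees(np.arcsin(M[1,2])),'grasp',s['ee_pos']+.164*M[:,2])
E
python3 st.py
```

```text
t 2.5 j [ 0.8792 -0.0794 -0.8254  1.101  -0.0665  2.0541 -1.472 ] p [ 0.3904 -0.0198  0.7818] w 0.08719122595694409 0.0 F [ 1.0056 -0.1479 -0.6136]
[[ 0.9963  0.0764  0.0393]
 [ 0.0765 -0.9971 -0.0016]
 [ 0.0391  0.0046 -0.9992]] lean 2.254838460324728 side -0.08994436569654451 grasp [ 0.3968 -0.0201  0.618 ]
```

{"op": "move_arm", "data": {
  "steps": [
    {"dx": 0,"dy": 0,"dz": -5,"spin": 0},
    {"dx": 0,"dy": 0,"dz": -5,"spin": 0},
    {"dx": 0,"dy": 0,"dz": -5,"spin": 0}
  ]
}}

```text
time: 2.8
ee_pos: [0.3681, -0.0207, 0.8322]
eef_rot: [0.996, 0.035, 0.078, 0.006]
ft_force: [-0.2, 0.0, -0.8]
width: 0.087
grip_force: 0.0
```

```bash
python3 st.py
```

```text
t 2.8 j [ 0.8546 -0.1062 -0.7584  1.003  -0.0907  2.0579 -1.4553] p [ 0.3681 -0.0207  0.8322] w 0.08701005849132241 0.0 F [-0.1983  0.0287 -0.761 ]
[[ 0.9854  0.0695  0.1552]
 [ 0.0715 -0.9974 -0.0073]
 [ 0.1543  0.0183 -0.9879]] lean 8.926435118408053 side -0.4208451501365707 grasp [ 0.3935 -0.0219  0.6702]
```

{"op": "move_arm", "data": {
  "steps": [
    {"dx": 0,"dy": 0,"dz": -5,"spin": 0},
    {"dx": 0,"dy": 0,"dz": -5,"spin": 0},
    {"dx": 0,"dy": 0,"dz": -5,"spin": 0},
    {"dx": 0,"dy": 0,"dz": -5,"spin": 0}
  ]
}}

```text
time: 3.2
ee_pos: [0.3178, -0.018, 0.8935]
eef_rot: [0.987, 0.036, 0.156, 0.013]
ft_force: [-0.8, -0.2, 0.1]
width: 0.0871
grip_force: 0.0
```

```bash
python3 st.py
```

```text
t 3.2 j [ 0.6186 -0.1631 -0.4955  0.9096 -0.1124  2.0579 -1.4502] p [ 0.3178 -0.018   0.8935] w 0.0871340237294735 0.0 F [-0.7689 -0.2314  0.1259]
[[ 0.9486  0.0669  0.3092]
 [ 0.0749 -0.9971 -0.014 ]
 [ 0.3074  0.0364 -0.9509]] lean 18.015296059153115 side -0.8011545689149876 grasp [ 0.3685 -0.0203  0.7375]
```

{"op": "move_arm", "data": {
  "steps": [
    {"dx": 1,"dy": -2,"dz": -4,"spin": 0},
    {"dx": 1,"dy": -2,"dz": -4,"spin": 0},
    {"dx": 1,"dy": -2,"dz": -4,"spin": 0},
    {"dx": 1,"dy": -2,"dz": -4,"spin": 0},
    {"dx": 1,"dy": -2,"dz": -4,"spin": 0}
  ]
}}

```text
time: 3.7
ee_pos: [0.2799, 0.0827, 0.9521]
eef_rot: [0.971, 0.037, 0.236, 0.01]
ft_force: [0.0, 0.4, 0.6]
width: 0.087
grip_force: 0.0
```

```bash
python3 st.py
```

```text
t 3.7 j [ 0.8019 -0.188  -0.8312  0.7272 -0.1267  2.058  -1.6353] p [0.2799 0.0827 0.9521] w 0.08703853255612905 0.0 F [0.0163 0.3617 0.6274]
[[ 0.8856  0.0676  0.4595]
 [ 0.077  -0.997  -0.0017]
 [ 0.458   0.0368 -0.8882]] lean 27.354989419002163 side -0.09520623851272375 grasp [0.3553 0.0824 0.8064]
```

{"op": "move_arm", "data": {
  "steps": [
    {"dx": 1,"dy": -3,"dz": -4,"spin": 0},
    {"dx": 1,"dy": -3,"dz": -4,"spin": 0},
    {"dx": 1,"dy": -3,"dz": -4,"spin": 0},
    {"dx": 1,"dy": -3,"dz": -4,"spin": 0},
    {"dx": 1,"dy": -3,"dz": -4,"spin": 0}
  ]
}}

```text
time: 4.2
ee_pos: [0.2718, 0.1915, 0.9771]
eef_rot: [0.958, 0.041, 0.284, 0.011]
ft_force: [-0.7, 1.0, -0.0]
width: 0.0867
grip_force: 0.0
```

```bash
python3 st.py
```

```text
t 4.2 j [ 1.3038 -0.2138 -1.4693  0.5329 -0.1059  2.0575 -1.7882] p [0.2718 0.1915 0.9771] w 0.08669124145212043 0.0 F [-0.6963  0.9911 -0.0449]
[[ 0.8355  0.0721  0.5447]
 [ 0.0841 -0.9965  0.003 ]
 [ 0.543   0.0433 -0.8386]] lean 33.006826479660475 side 0.16969515796113277 grasp [0.3612 0.192  0.8396]
```

{"op": "move_arm", "data": {
  "steps": [
    {"dx": 0,"dy": 0,"dz": -5,"spin": 0},
    {"dx": 0,"dy": 0,"dz": -5,"spin": 0}
  ]
}}

```text
time: 4.4
ee_pos: [0.2425, 0.2011, 0.9993]
eef_rot: [0.946, 0.053, 0.319, 0.005]
ft_force: [0.3, -0.3, 0.7]
width: 0.087
grip_force: 0.0
```

```bash
python3 st.py
```

```text
t 4.4 j [ 1.2563 -0.2149 -1.4682  0.4642 -0.0784  2.0581 -1.7996] p [0.2425 0.2011 0.9993] w 0.08695707936771867 0.0 F [ 0.3102 -0.3237  0.6705]
[[ 0.7909  0.0965  0.6043]
 [ 0.1029 -0.9944  0.0241]
 [ 0.6032  0.0431 -0.7964]] lean 37.18920320535751 side 1.3824259922373816 grasp [0.3416 0.205  0.8686]
```

{"op": "move_arm", "data": {
  "steps": [
    {"dx": 0,"dy": 0,"dz": -5,"spin": 0},
    {"dx": 0,"dy": 0,"dz": 0,"spin": 0.065},
    {"dx": -2,"dy": 2,"dz": 4,"spin": 0},
    {"dx": -2,"dy": 2,"dz": 4,"spin": 0}
  ]
}}

```text
time: 4.8
ee_pos: [0.2295, 0.2037, 0.9891]
eef_rot: [0.941, 0.025, 0.336, -0.003]
ft_force: [0.2, 0.5, -0.5]
width: 0.0867
grip_force: 0.0
```

```bash
python3 st.py
```

```text
t 4.8 j [ 0.8849 -0.2307 -1.1942  0.5852 -0.0023  1.9851 -1.8931] p [0.2295 0.2037 0.9891] w 0.08672278799970803 0.0 F [ 0.1598  0.5488 -0.4836]
[[ 0.7727  0.0485  0.6329]
 [ 0.0449 -0.9988  0.0218]
 [ 0.6332  0.0116 -0.7739]] lean 39.27702478793273 side 1.248921828136802 grasp [0.3333 0.2073 0.8622]
```

```bash
cat > plan.py <<'E'
import sys; from h import *
from scipy.spatial.transform import Rotation as R
# plan.py spin d x,y,z ... : successive held-point (d m ahead of grasp point) targets -> tool-axis cm
a=sys.argv; s=telemetry.read_state(); sp=float(a[1]); d=float(a[2])
M0=R.from_quat(s['eef_rot']).as_matrix(); M=M0@R.from_euler('z',sp).as_matrix()
p=s['ee_pos']+(.164+d)*M0[:,2]; print('t',s['time'],'held pt',p.round(4),'y-axis',M[:,1].round(3))
for q in a[3:]:
    q=np.array(eval(q)); v=M.T@(q-p)*100; n=int(np.ceil(np.linalg.norm(v)/4.8)); print(q,'total cm',v.round(2),'n',n,'per row',(v/n).round(3)); p=q
E
python3 plan.py 0.02 .011 .49,.009,.27 .512,.009,.2 .512,.009,.108
```

```text
t 4.8 held pt [0.3402 0.2075 0.8536] y-axis [ 0.033 -0.999 -0.001]
[0.49  0.009 0.27 ] total cm [-25.87  20.4   54.22] n 14 per row [-1.848  1.457  3.873]
[0.512 0.009 0.2  ] total cm [-2.73  0.08  6.81] n 2 per row [-1.366  0.04   3.405]
[0.512 0.009 0.108] total cm [-5.83  0.01  7.12] n 2 per row [-2.913  0.005  3.56 ]
```

{"op": "move_arm", "data": {
  "steps": [
    {"dx": -1.85,"dy": 1.46,"dz": 3.87,"spin": 0.02},
    {"dx": -1.85,"dy": 1.46,"dz": 3.87,"spin": 0},
    {"dx": -1.85,"dy": 1.46,"dz": 3.87,"spin": 0},
    {"dx": -1.85,"dy": 1.46,"dz": 3.87,"spin": 0},
    {"dx": -1.85,"dy": 1.46,"dz": 3.87,"spin": 0},
    {"dx": -1.85,"dy": 1.46,"dz": 3.87,"spin": 0},
    {"dx": -1.85,"dy": 1.46,"dz": 3.87,"spin": 0},
    {"dx": -1.85,"dy": 1.46,"dz": 3.87,"spin": 0},
    {"dx": -1.85,"dy": 1.46,"dz": 3.87,"spin": 0},
    {"dx": -1.85,"dy": 1.46,"dz": 3.87,"spin": 0},
    {"dx": -1.85,"dy": 1.46,"dz": 3.87,"spin": 0},
    {"dx": -1.85,"dy": 1.46,"dz": 3.87,"spin": 0}
  ],
  "claw": 5.5,
  "squeeze": 25
}}

```text
time: 6.0
ee_pos: [0.3495, 0.0884, 0.6341]
eef_rot: [0.946, 0.019, 0.324, 0.005]
ft_force: [0.9, 0.7, 0.1]
width: 0.055
grip_force: 0.0
```

```bash
python3 st.py; python3 plan.py 0.0 .011 .505,.009,.21 .512,.009,.108
python3 - <<'E'
from h import *
cam('scene','s1.png'); t=cam('top')['img'][90:260,210:450]; s=cv2.imread('pics/s1.png')[60:320,220:460]
cv2.imwrite('pics/p1.png',np.hstack([cv2.resize(t[:,:,::-1],(396,280)),cv2.resize(s,(396,429))[:280]]) if 0 else cv2.resize(s,(700,560)))
E
```

```text
t 6.0 j [-0.2439 -0.4991 -0.1511  1.8289  0.1778  1.1957 -1.9439] p [0.3495 0.0884 0.6341] w 0.0550322628330173 0.0 F [0.8776 0.6778 0.1344]
[[ 0.79    0.0325  0.6123]
 [ 0.0384 -0.9993  0.0034]
 [ 0.6119  0.0208 -0.7907]] lean 37.753009436623 side 0.1960636767722254 grasp [0.4499 0.089  0.5044]
t 6.0 held pt [0.4566 0.089  0.4957] y-axis [ 0.032 -0.999  0.021]
[0.505 0.009 0.21 ] total cm [-13.97   7.56  25.53] n 7 per row [-1.995  1.08   3.646]
[0.512 0.009 0.108] total cm [-5.69 -0.19  8.49] n 3 per row [-1.896 -0.063  2.831]
```

View pics/p1.png

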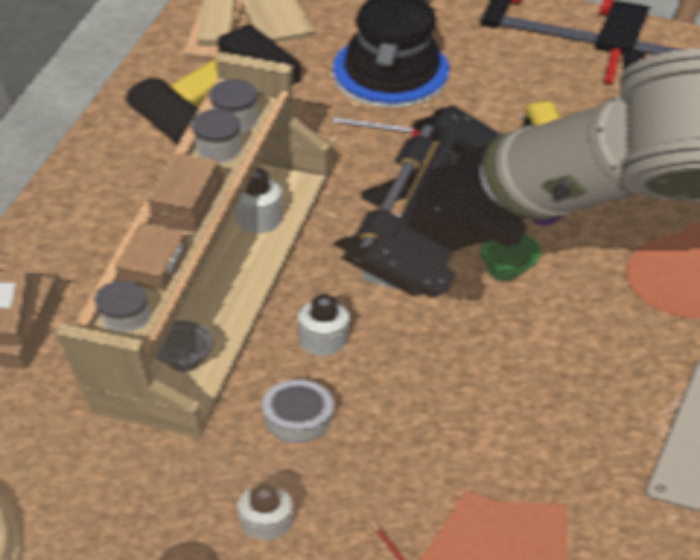

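The arm leans correctly and the way to bottle b at crop (323,325) is clear. I'll carry on toward it.

{"op": "move_arm", "data": {
  "steps": [
    {"dx": 1.5,"dy": 1,"dz": 4,"spin": 0.033},
    {"dx": 0,"dy": 1,"dz": 4,"spin": 0},
    {"dx": -2,"dy": 1,"dz": 4,"spin": 0},
    {"dx": -2.5,"dy": 1,"dz": 3.5,"spin": 0}
  ]
}}

```text
time: 6.5
ee_pos: [0.4216, 0.0471, 0.4949]
eef_rot: [0.946, 0.0, 0.324, 0.0]
ft_force: [1.2, 0.0, -0.6]
width: 0.0552
grip_force: 0.0
```

```bash
python3 st.py; python3 plan.py 0.0 .012 .505,.009,.21 .512,.009,.108
```

```text
t 6.5 j [-0.2136 -0.3844 -0.0563  2.0481  0.1953  0.8454 -1.9255] p [0.4216 0.0471 0.4949] w 0.05516941929971008 0.0 F [ 1.1861  0.0003 -0.5599]
[[ 0.7895 -0.0002  0.6137]
 [ 0.0003 -1.     -0.0007]
 [ 0.6137  0.0008 -0.7895]] lean 37.856870284734114 side -0.04148937837548928 grasp [0.5223 0.047  0.3654]
t 6.5 held pt [0.5296 0.047  0.3559] y-axis [-0.    -1.     0.001]
[0.505 0.009 0.21 ] total cm [-10.9    3.79  10.01] n 4 per row [-2.726  0.947  2.503]
[0.512 0.009 0.108] total cm [-5.71 -0.01  8.48] n 3 per row [-1.902 -0.003  2.828]
```

```bash
python3 plan.py -0.03 .014 .505,.009,.19 .512,.009,.103
```

```text
t 6.5 held pt [0.5309 0.047  0.3544] y-axis [ 0.023 -1.     0.019]
[0.505 0.009 0.19 ] total cm [-12.24   3.42  11.39] n 4 per row [-3.06   0.856  2.848]
[0.512 0.009 0.103] total cm [-4.78 -0.15  7.3 ] n 2 per row [-2.392 -0.075  3.649]
```

{"op": "move_arm", "data": {
  "steps": [
    {"dx": -3.06,"dy": 0.86,"dz": 2.85,"spin": -0.03},
    {"dx": -3.06,"dy": 0.86,"dz": 2.85,"spin": 0},
    {"dx": -3.06,"dy": 0.86,"dz": 2.85,"spin": 0},
    {"dx": -3.06,"dy": 0.86,"dz": 2.85,"spin": 0},
    {"dx": 0,"dy": 0,"dz": 0,"spin": 0}
  ]
}}

```text
time: 7.0
ee_pos: [0.3929, 0.009, 0.3268]
eef_rot: [0.947, 0.014, 0.32, 0.006]
ft_force: [-0.3, 0.6, 0.1]
width: 0.055
grip_force: 0.0
```

```bash
python3 st.py; python3 plan.py 0.0 .014 .512,.009,.103
python3 - <<'E'
from h import *
c=cam('scene','s2.png'); t=cam('top'); print(proj(c,[.512,.009,.124]),proj(t,[.512,.009,.124]))
i=np.hstack([cv2.resize(c['img'][150:270,270:390],(400,400)),cv2.resize(t['img'][140:260,270:390],(400,400))]); cv2.imwrite('pics/p2.png',i[:,:,::-1])
E
```

```text
t 7.0 j [-0.178  -0.3447 -0.0108  2.3786  0.2492  0.4782 -1.9151] p [0.3929 0.009  0.3268] w 0.05502010793933221 0.0 F [-0.2699  0.6035  0.0602]
[[ 0.7949  0.0224  0.6064]
 [ 0.0305 -0.9995 -0.003 ]
 [ 0.606   0.0209 -0.7952]] lean 37.327314255554356 side -0.17235618749714543 grasp [0.4923 0.0085 0.1963]
t 7.0 held pt [0.5008 0.0085 0.1852] y-axis [ 0.022 -1.     0.021]
[0.512 0.009 0.103] total cm [-4.09 -0.2   7.22] n 2 per row [-2.045 -0.099  3.609]
[331.83397389 199.96932823] [332.99943721 195.16670735]
```

View pics/p2.png

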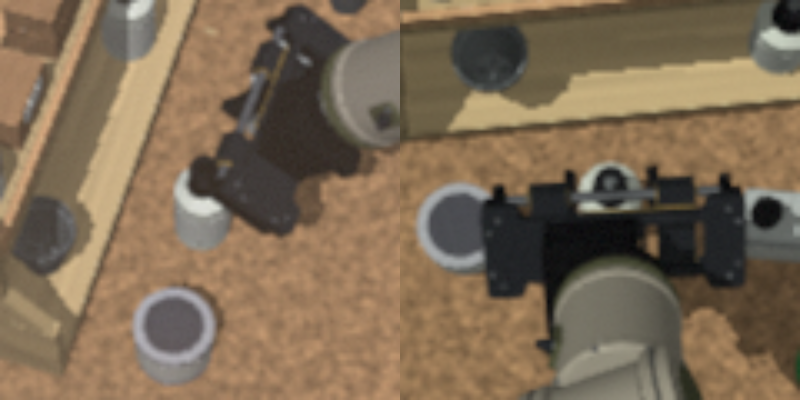

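Left half (scene): the gripper is over bottle b at (205,200). Right half (top): the cap at (610,185) is centred between the fingers. Descending.

{"op": "move_arm", "data": {
  "steps": [
    {"dx": -1.03,"dy": -0.05,"dz": 1.8,"spin": 0},
    {"dx": -1.03,"dy": -0.05,"dz": 1.8,"spin": 0}
  ]
}}

```text
time: 7.3
ee_pos: [0.4028, 0.0115, 0.2933]
eef_rot: [0.945, 0.015, 0.327, 0.005]
ft_force: [-0.2, -0.0, -0.3]
width: 0.0553
grip_force: 0.0
```

```bash
python3 st.py; python3 plan.py 0.0 .014 .512,.009,.103
```

```text
t 7.3 j [-0.1288 -0.2617 -0.0564  2.4044  0.2931  0.3548 -1.9691] p [0.4028 0.0115 0.2933] w 0.05525057511477834 0.0 F [-0.2189 -0.0067 -0.2525]
[[ 0.7855  0.025   0.6184]
 [ 0.0311 -0.9995  0.0009]
 [ 0.6181  0.0186 -0.7859]] lean 38.19821111964678 side 0.04912591781172218 grasp [0.5042 0.0116 0.1644]
t 7.3 held pt [0.5128 0.0116 0.1534] y-axis [ 0.025 -1.     0.019]
[0.512 0.009 0.103] total cm [-3.19  0.17  3.91] n 2 per row [-1.594  0.083  1.954]
```

{"op": "move_arm", "data": {
  "steps": [
    {"dx": -1.2,"dy": 0.08,"dz": 1.55,"spin": 0},
    {"dx": -1.2,"dy": 0.08,"dz": 1.55,"spin": 0},
    {"dx": 0,"dy": 0,"dz": 0,"spin": 0}
  ]
}}

```text
time: 7.6
ee_pos: [0.4024, 0.0095, 0.2749]
eef_rot: [0.946, 0.016, 0.325, 0.008]
ft_force: [-0.1, 0.1, -0.1]
width: 0.0547
grip_force: 0.0
```

```bash
python3 st.py; python3 plan.py 0.0 .014 .512,.009,.103
```

```text
t 7.6 j [ 0.1917 -0.2176 -0.3456  2.4094  0.1274  0.2858 -1.819 ] p [0.4024 0.0095 0.2749] w 0.05467573538606946 0.0 F [-0.1415  0.1401 -0.0855]
[[ 0.7882  0.0248  0.6149]
 [ 0.0346 -0.9994 -0.0041]
 [ 0.6145  0.0245 -0.7886]] lean 37.947312539192026 side -0.2340549626893179 grasp [0.5033 0.0088 0.1456]
t 7.6 held pt [0.5119 0.0087 0.1345] y-axis [ 0.025 -0.999  0.024]
[0.512 0.009 0.103] total cm [-1.93 -0.1   2.49] n 1 per row [-1.927 -0.103  2.495]
```

{"op": "move_arm", "data": {
  "steps": [
    {"dx": -1,"dy": -0.05,"dz": 1.3,"spin": 0},
    {"dx": -1,"dy": -0.05,"dz": 1.3,"spin": 0},
    {"dx": -0.3,"dy": 0,"dz": 0.4,"spin": 0}
  ]
}}

```text
time: 7.9
ee_pos: [0.4026, 0.0114, 0.2546]
eef_rot: [0.945, 0.019, 0.325, 0.008]
ft_force: [0.3, -0.5, 0.9]
width: 0.0548
grip_force: 0.0
```

```bash
python3 st.py; python3 plan.py 0.0 .014 .512,.009,.103
```

```text
t 7.9 j [ 0.5986 -0.1868 -0.7277  2.4117 -0.1065  0.2143 -1.5958] p [0.4026 0.0114 0.2546] w 0.054801454106201526 0.0 F [ 0.2993 -0.5366  0.9454]
[[ 0.7877  0.032   0.6153]
 [ 0.0417 -0.9991 -0.0015]
 [ 0.6147  0.0269 -0.7883]] lean 37.97035319275352 side -0.08677284534502012 grasp [0.5035 0.0112 0.1253]
t 7.9 held pt [0.5121 0.0111 0.1143] y-axis [ 0.032 -0.999  0.027]
[0.512 0.009 0.103] total cm [-0.72  0.18  0.88] n 1 per row [-0.715  0.183  0.883]
```

{"op": "move_arm", "data": {
  "steps": [
    {"dx": -0.5,"dy": 0.1,"dz": 0.6,"spin": 0.015},
    {"dx": -0.3,"dy": 0.1,"dz": 0.35,"spin": 0},
    {"dx": 0,"dy": 0,"dz": 0,"spin": 0}
  ]
}}

```text
time: 8.2
ee_pos: [0.4019, 0.008, 0.244]
eef_rot: [0.946, 0.013, 0.325, 0.006]
ft_force: [0.2, -1.2, 0.0]
width: 0.055
grip_force: 0.0
```

{"op": "move_arm", "data": {
  "steps": [
    {"dx": 0,"dy": 0,"dz": 0,"spin": 0},
    {"dx": 0,"dy": 0,"dz": 0,"spin": 0},
    {"dx": 0,"dy": 0,"dz": 0,"spin": 0},
    {"dx": 0,"dy": 0,"dz": 0,"spin": 0},
    {"dx": 0,"dy": 0,"dz": 0,"spin": 0}
  ],
  "claw": 2,
  "squeeze": 25
}}

```text
time: 8.7
ee_pos: [0.4007, 0.0089, 0.2424]
eef_rot: [0.946, 0.014, 0.324, 0.005]
ft_force: [0.7, 1.9, 1.1]
width: 0.027
grip_force: 25.0
```

```bash
python3 st.py; python3 plan.py 0.0 .014 .512,.009,.103
```

```text
t 8.7 j [ 0.8942 -0.1925 -0.9908  2.4161 -0.3973  0.1878 -1.3177] p [0.4007 0.0089 0.2424] w 0.027042464659150337 24.997133016586304 F [0.7132 1.9485 1.0691]
[[ 0.79    0.023   0.6127]
 [ 0.0299 -0.9996 -0.0011]
 [ 0.6124  0.0192 -0.7903]] lean 37.78740774873703 side -0.06248728532512407 grasp [0.5011 0.0087 0.1128]
t 8.7 held pt [0.5097 0.0087 0.1017] y-axis [ 0.023 -1.     0.019]
[0.512 0.009 0.103] total cm [ 0.26 -0.03  0.04] n 1 per row [ 0.261 -0.025  0.036]
```

```bash
python3 plan.py 0.0 .014 .520,.009,.148 .600,.009,.148 .600,-.087,.148 .645,-.0837,.148 .645,-.0837,.132
```

```text
t 8.7 held pt [0.5097 0.0087 0.1017] y-axis [ 0.023 -1.     0.019]
[0.52  0.009 0.148] total cm [ 3.65  0.08 -3.03] n 1 per row [ 3.649  0.08  -3.03 ]
[0.6   0.009 0.148] total cm [6.32 0.18 4.9 ] n 2 per row [3.16  0.092 2.451]
[ 0.6   -0.087  0.148] total cm [-0.29  9.6   0.01] n 2 per row [-0.144  4.798  0.005]
[ 0.645  -0.0837  0.148 ] total cm [ 3.56 -0.23  2.76] n 1 per row [ 3.565 -0.226  2.757]
[ 0.645  -0.0837  0.132 ] total cm [-0.98 -0.03  1.26] n 1 per row [-0.98  -0.031  1.264]
```

{"op": "move_arm", "data": {
  "steps": [
    {"dx": 1.2,"dy": 0.03,"dz": -1,"spin": 0},
    {"dx": 1.2,"dy": 0.03,"dz": -1,"spin": 0},
    {"dx": 1.2,"dy": 0.03,"dz": -1,"spin": 0},
    {"dx": 1.6,"dy": 0.05,"dz": 1.2,"spin": 0},
    {"dx": 1.6,"dy": 0.05,"dz": 1.2,"spin": 0},
    {"dx": 1.6,"dy": 0.05,"dz": 1.2,"spin": 0},
    {"dx": 1.6,"dy": 0.05,"dz": 1.2,"spin": 0},
    {"dx": 0,"dy": 2.4,"dz": 0,"spin": 0},
    {"dx": 0,"dy": 2.4,"dz": 0,"spin": 0},
    {"dx": 0,"dy": 2.4,"dz": 0,"spin": 0},
    {"dx": 0,"dy": 2.4,"dz": 0,"spin": 0},
    {"dx": 0,"dy": 0,"dz": 0,"spin": 0}
  ]
}}

```text
time: 9.9
ee_pos: [0.4787, -0.0905, 0.2869]
eef_rot: [0.949, 0.012, 0.316, 0.006]
ft_force: [-0.7, -0.2, -2.6]
width: 0.027
grip_force: 24.9
```

```bash
python3 st.py; python3 plan.py 0.0 .014 .645,-.0837,.148 .645,-.0837,.132
python3 - <<'E'
from h import *
c=cam('scene','s3.png'); t=cam('top')
i=np.hstack([cv2.resize(c['img'][110:260,250:400],(400,400)),cv2.resize(t['img'][110:260,280:430],(400,400))]); cv2.imwrite('pics/p3.png',i[:,:,::-1])
E
```

```text
t 9.9 j [ 1.3073  0.0333 -1.1704  2.1742 -0.1699  0.3201 -1.2539] p [ 0.4787 -0.0905  0.2869] w 0.027023642644712517 24.943699836730957 F [-0.6947 -0.2467 -2.5602]
[[ 0.7995  0.0192  0.6003]
 [ 0.0273 -0.9996 -0.0043]
 [ 0.6     0.0198 -0.7997]] lean 36.89411781102274 side -0.24744534838645246 grasp [ 0.5771 -0.0912  0.1558]
t 9.9 held pt [ 0.5855 -0.0912  0.1446] y-axis [ 0.019 -1.     0.02 ]
[ 0.645  -0.0837  0.148 ] total cm [ 4.98 -0.63  3.29] n 2 per row [ 2.489 -0.317  1.646]
[ 0.645  -0.0837  0.132 ] total cm [-0.96 -0.03  1.28] n 1 per row [-0.96  -0.032  1.28 ]
```

View pics/p3.png

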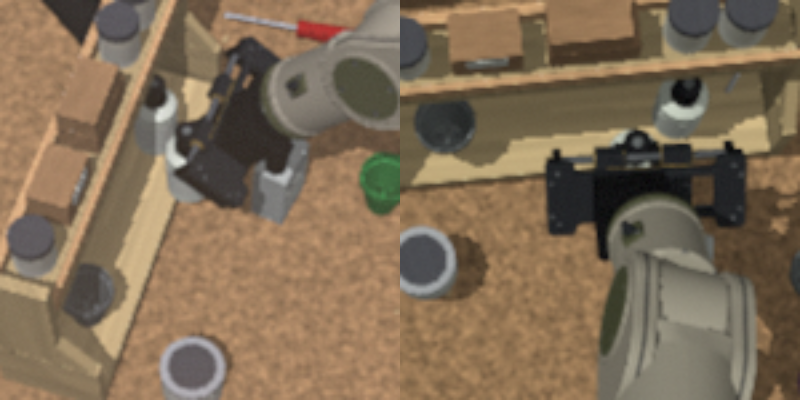

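Bottle b is held upright in front of the shelf and is clear of the shelf bottle (top-crop cap at (638,143), neighbour at (683,100)). Moving in.

{"op": "move_arm", "data": {
  "steps": [
    {"dx": 1.25,"dy": -0.16,"dz": 0.82,"spin": 0},
    {"dx": 1.25,"dy": -0.16,"dz": 0.82,"spin": 0},
    {"dx": 1.25,"dy": -0.16,"dz": 0.82,"spin": 0},
    {"dx": 1.0,"dy": -0.16,"dz": 0.82,"spin": 0},
    {"dx": 0,"dy": 0,"dz": 0,"spin": 0}
  ]
}}

```text
time: 10.5
ee_pos: [0.5377, -0.0777, 0.2896]
eef_rot: [0.948, 0.016, 0.317, 0.005]
ft_force: [1.2, 0.4, -2.7]
width: 0.0268
grip_force: 25.0
```

```bash
python3 st.py; python3 plan.py 0.0 .014 .645,-.0837,.132
```

```text
t 10.5 j [ 0.9971  0.1926 -0.9729  2.0526  0.3189  0.3467 -1.7163] p [ 0.5377 -0.0777  0.2896] w 0.026764488920968613 24.9551922082901 F [ 1.235   0.4032 -2.7479]
[[ 0.7985  0.0268  0.6014]
 [ 0.0334 -0.9994  0.0003]
 [ 0.6011  0.0199 -0.799 ]] lean 36.96925397060934 side 0.014877513047802054 grasp [ 0.6363 -0.0776  0.1586]
t 10.5 held pt [ 0.6447 -0.0776  0.1474] y-axis [ 0.027 -0.999  0.02 ]
[ 0.645  -0.0837  0.132 ] total cm [-0.92  0.58  1.25] n 1 per row [-0.922  0.576  1.247]
```

{"op": "move_arm", "data": {
  "steps": [
    {"dx": -0.3,"dy": 0.3,"dz": 0.4,"spin": 0},
    {"dx": -0.3,"dy": 0.28,"dz": 0.4,"spin": 0},
    {"dx": -0.25,"dy": 0,"dz": 0.35,"spin": 0},
    {"dx": 0,"dy": 0,"dz": 0,"spin": 0}
  ]
}}

```text
time: 10.9
ee_pos: [0.5366, -0.0861, 0.2749]
eef_rot: [0.948, 0.014, 0.317, 0.006]
ft_force: [-0.4, -0.1, -1.7]
width: 0.027
grip_force: 24.9
```

```bash
python3 st.py; python3 plan.py 0.0 .014 .645,-.0837,.132
```

```text
t 10.9 j [ 0.9732  0.2156 -0.9349  2.0649  0.363   0.3185 -1.7424] p [ 0.5366 -0.0861  0.2749] w 0.02696441180790956 24.945496022701263 F [-0.3861 -0.1443 -1.6719]
[[ 0.7991  0.0229  0.6007]
 [ 0.0309 -0.9995 -0.0029]
 [ 0.6003  0.0209 -0.7995]] lean 36.92051983590989 side -0.1663412091801709 grasp [ 0.6351 -0.0865  0.1438]
t 10.9 held pt [ 0.6435 -0.0866  0.1326] y-axis [ 0.023 -1.     0.021]
[ 0.645  -0.0837  0.132 ] total cm [ 0.09 -0.29  0.14] n 1 per row [ 0.093 -0.285  0.138]
```

{"op": "move_arm", "data": {
  "steps": [
    {"dx": 0.08,"dy": -0.25,"dz": 0.05,"spin": 0},
    {"dx": 0,"dy": 0,"dz": 0.08,"spin": 0},
    {"dx": 0,"dy": 0,"dz": 0,"spin": 0}
  ]
}}

```text
time: 11.2
ee_pos: [0.5384, -0.0828, 0.2749]
eef_rot: [0.948, 0.015, 0.317, 0.006]
ft_force: [-0.0, 0.8, -3.3]
width: 0.0268
grip_force: 25.0
```

{"op": "move_arm", "data": {
  "steps": [
    {"dx": 0,"dy": 0,"dz": 0,"spin": 0},
    {"dx": 0,"dy": 0,"dz": 0,"spin": 0},
    {"dx": 0,"dy": 0,"dz": 0,"spin": 0}
  ],
  "claw": 4.3
}}

```text
time: 11.5
ee_pos: [0.5386, -0.0831, 0.2752]
eef_rot: [0.948, 0.015, 0.317, 0.006]
ft_force: [0.1, -0.6, 0.2]
width: 0.0407
grip_force: 0.0
```

```bash
python3 st.py; python3 plan.py 0.0 .014 .575,-.088,.150 .53,.1,.24
```

```text
t 11.5 j [ 0.9571  0.2165 -0.926   2.0622  0.3741  0.3184 -1.758 ] p [ 0.5386 -0.0831  0.2752] w 0.04065529959077841 0.0 F [ 0.1469 -0.6406  0.1933]
[[ 0.7982  0.0237  0.6019]
 [ 0.0316 -0.9995 -0.0025]
 [ 0.6015  0.021  -0.7986]] lean 37.00514191146462 side -0.14345900641132556 grasp [ 0.6373 -0.0835  0.1443]
t 11.5 held pt [ 0.6457 -0.0836  0.1331] y-axis [ 0.024 -0.999  0.021]
[ 0.575 -0.088  0.15 ] total cm [-4.64  0.31 -5.61] n 2 per row [-2.321  0.156 -2.804]
[0.53 0.1  0.24] total cm [  2.42 -18.71  -9.94] n 5 per row [ 0.483 -3.742 -1.989]
```

{"op": "move_arm", "data": {
  "steps": [
    {"dx": -1.5,"dy": 0.1,"dz": -1.9,"spin": 0},
    {"dx": -1.6,"dy": 0.1,"dz": -1.9,"spin": 0},
    {"dx": -1.6,"dy": 0.1,"dz": -1.9,"spin": 0},
    {"dx": 0.5,"dy": -3.7,"dz": -2,"spin": 0},
    {"dx": 0.5,"dy": -3.7,"dz": -2,"spin": 0},
    {"dx": 0.5,"dy": -3.7,"dz": -2,"spin": 0},
    {"dx": 0.5,"dy": -3.7,"dz": -2,"spin": 0},
    {"dx": 0.5,"dy": -3.7,"dz": -2,"spin": 0},
    {"dx": 0,"dy": 0,"dz": 0,"spin": 0}
  ],
  "claw": 4.3
}}

```text
time: 12.4
ee_pos: [0.4407, 0.09, 0.3791]
eef_rot: [0.948, 0.017, 0.317, 0.005]
ft_force: [0.2, -0.2, 0.1]
width: 0.0431
grip_force: 0.0
```

```bash
python3 st.py; python3 plan.py 0.0 .014 .47,.291,.19 .467,.291,.103
python3 - <<'E'
from h import *
t=cam('top');s=cam('scene'); im=t['img'].astype(int)
print('water bottle top',onz(t,140,188,.255))
for nm,(u,v),z in [('b1',(234,213),.108),('b2',(360,146),.138),('shelfb',(387,144),.138)]:
    w=im[v-14:v+15,u-14:u+15].max(2)<60
    n,l,st,ce=cv2.connectedComponentsWithStats(w.astype(np.uint8))
    for k in range(1,n):
        if st[k,4]>30: p=ce[k]+[u-14,v-14]; print(nm,st[k],p,onz(t,*p,z))
i=np.hstack([cv2.resize(s['img'][110:260,250:400],(400,400)),cv2.resize(t['img'][110:260,280:430],(400,400))]); cv2.imwrite('pics/p4.png',i[:,:,::-1])
E
```

```text
t 12.4 j [ 1.0582 -0.4982 -1.123   2.1423 -0.6126  0.6302 -1.3071] p [0.4407 0.09   0.3791] w 0.04310224302237612 0.0 F [ 0.1875 -0.2343  0.0708]
[[ 0.7989  0.0292  0.6008]
 [ 0.0356 -0.9994  0.0012]
 [ 0.6004  0.0204 -0.7994]] lean 36.92446845770489 side 0.07011022923074212 grasp [0.5393 0.0902 0.248 ]
t 12.4 held pt [0.5477 0.0902 0.2368] y-axis [ 0.029 -0.999  0.02 ]
[0.47  0.291 0.19 ] total cm [ -8.3  -20.39  -0.9 ] n 5 per row [-1.66  -4.078 -0.18 ]
[0.467 0.291 0.103] total cm [-5.46 -0.19  6.77] n 2 per row [-2.732 -0.093  3.387]
water bottle top [0.51696323 0.49226283 0.255     ]
b1 [ 6 11 12 11 77] [232.23376623 215.24675325] [0.46496593 0.2902029  0.108     ]
b2 [13  9 11 12 93] [364.62365591 146.34408602] [ 0.64522575 -0.08214236  0.138     ]
shelfb [ 9  9 11 11 91] [387.01098901 143.76923077] [ 0.65102837 -0.144496    0.138     ]
```

View pics/p4.png

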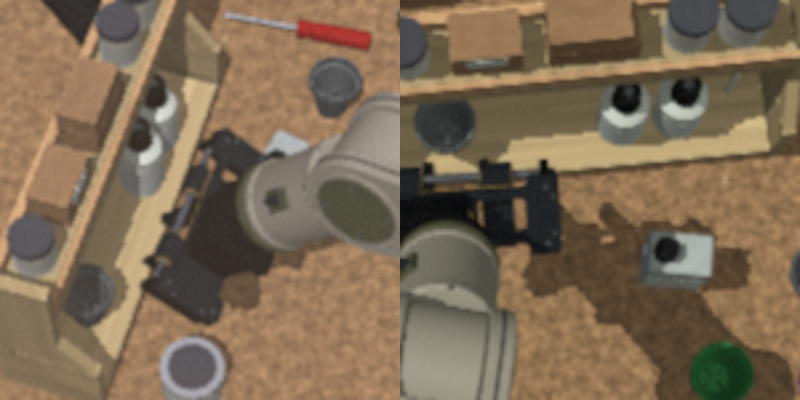

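Bottle b stands upright next to the shelf bottle (top-crop caps at (627,97) and (686,90), gap about 8.6 mm). Next is bottle c.

{"op": "move_arm", "data": {
  "steps": [
    {"dx": -1.6,"dy": -3.4,"dz": 0.3,"spin": 0},
    {"dx": -1.6,"dy": -3.4,"dz": 0,"spin": 0},
    {"dx": -1.6,"dy": -3.4,"dz": -0.3,"spin": 0},
    {"dx": -1.6,"dy": -3.4,"dz": -0.3,"spin": 0},
    {"dx": -1.2,"dy": -3.4,"dz": -0.3,"spin": 0},
    {"dx": -0.7,"dy": -3.4,"dz": -0.3,"spin": 0},
    {"dx": 0,"dy": 0,"dz": 0,"spin": 0}
  ],
  "claw": 5.5
}}

```text
time: 13.2
ee_pos: [0.3633, 0.2898, 0.3303]
eef_rot: [0.949, 0.016, 0.316, 0.006]
ft_force: [0.1, -0.1, 0.5]
width: 0.0547
grip_force: 0.0
```

```bash
python3 st.py; python3 plan.py 0.0 .014 .465,.2905,.19 .465,.2905,.103
```

```text
t 13.2 j [ 0.7899 -0.4906 -1.4386  2.118  -0.1091  0.5908 -2.2198] p [0.3633 0.2898 0.3303] w 0.05472765846571584 0.0 F [ 0.1208 -0.1147  0.4734]
[[ 0.7999  0.0271  0.5995]
 [ 0.0342 -0.9994 -0.0005]
 [ 0.5991  0.0209 -0.8004]] lean 36.83493047543581 side -0.02914620841469764 grasp [0.4617 0.2897 0.199 ]
t 13.2 held pt [0.4701 0.2897 0.1878] y-axis [ 0.027 -0.999  0.021]
[0.465  0.2905 0.19  ] total cm [-0.27 -0.09 -0.48] n 1 per row [-0.271 -0.092 -0.477]
[0.465  0.2905 0.103 ] total cm [-5.21 -0.18  6.96] n 2 per row [-2.606 -0.091  3.482]
```

{"op": "move_arm", "data": {
  "steps": [
    {"dx": -1.4,"dy": -0.07,"dz": 1.6,"spin": 0},
    {"dx": -1.4,"dy": -0.07,"dz": 1.6,"spin": 0},
    {"dx": -1.3,"dy": -0.07,"dz": 1.6,"spin": 0},
    {"dx": 0,"dy": 0,"dz": 0,"spin": 0}
  ]
}}

```text
time: 13.6
ee_pos: [0.3459, 0.2668, 0.2826]
eef_rot: [0.949, 0.015, 0.315, 0.001]
ft_force: [0.1, -0.8, 0.0]
width: 0.0549
grip_force: 0.0
```

```bash
python3 st.py; python3 plan.py 0.0 .014 .465,.2905,.103
```

```text
t 13.6 j [ 0.7855 -0.499  -1.4675  2.2308 -0.1334  0.4764 -2.2312] p [0.3459 0.2668 0.2826] w 0.05488967890070325 0.0 F [ 0.1284 -0.7592  0.0267]
[[ 0.8014  0.0268  0.5975]
 [ 0.0283 -0.9996  0.0069]
 [ 0.5974  0.0114 -0.8018]] lean 36.69124199683111 side 0.39293398726153533 grasp [0.4439 0.268  0.1511]
t 13.6 held pt [0.4522 0.2681 0.1399] y-axis [ 0.027 -1.     0.011]
[0.465  0.2905 0.103 ] total cm [-1.12 -2.25  3.74] n 1 per row [-1.119 -2.252  3.738]
```

{"op": "move_arm", "data": {
  "steps": [
    {"dx": 2.7,"dy": 1.5,"dz": -3.6,"spin": 0},
    {"dx": 2.7,"dy": 1.5,"dz": -3.6,"spin": 0},
    {"dx": 2.7,"dy": 1.5,"dz": -3.6,"spin": 0},
    {"dx": 2.7,"dy": 1.5,"dz": -3.6,"spin": 0},
    {"dx": 2.7,"dy": 1.5,"dz": -3.6,"spin": 0},
    {"dx": 2.7,"dy": 1.5,"dz": -3.6,"spin": 0}
  ]
}}

```text
time: 14.2
ee_pos: [0.3491, 0.1812, 0.5555]
eef_rot: [0.949, 0.015, 0.316, -0.0]
ft_force: [0.0, 0.9, 0.0]
width: 0.0554
grip_force: 0.0
```

```bash
python3 st.py
```

```text
t 14.2 j [ 0.1299 -0.4845 -0.5789  1.9224  0.0114  1.0426 -2.0149] p [0.3491 0.1812 0.5555] w 0.0553528091495019 0.0 F [0.0381 0.8732 0.0283]
[[ 0.7996  0.0292  0.5998]
 [ 0.0287 -0.9995  0.0103]
 [ 0.5998  0.0089 -0.8001]] lean 36.856195307572335 side 0.5925563195327792 grasp [0.4474 0.1829 0.4243]
```

```bash
python3 plan.py -0.012 .014 .50,.23,.3 .467,.2905,.165 .465,.2905,.103
```

```text
t 14.2 held pt [0.4558 0.183  0.4131] y-axis [ 0.039 -0.999  0.016]
[0.5  0.23 0.3 ] total cm [-3.06 -4.71 11.75] n 3 per row [-1.02  -1.569  3.915]
[0.467  0.2905 0.165 ] total cm [-10.49  -6.39   8.88] n 4 per row [-2.622 -1.598  2.221]
[0.465  0.2905 0.103 ] total cm [-3.88 -0.11  4.84] n 2 per row [-1.939 -0.054  2.42 ]
```

{"op": "move_arm", "data": {
  "steps": [
    {"dx": -1.02,"dy": -1.57,"dz": 3.9,"spin": -0.012},
    {"dx": -1.02,"dy": -1.57,"dz": 3.9,"spin": 0},
    {"dx": -1.02,"dy": -1.57,"dz": 3.9,"spin": 0},
    {"dx": -2.62,"dy": -1.6,"dz": 2.22,"spin": 0},
    {"dx": -2.62,"dy": -1.6,"dz": 2.22,"spin": 0},
    {"dx": -2.62,"dy": -1.6,"dz": 2.22,"spin": 0},
    {"dx": -2.62,"dy": -1.6,"dz": 2.22,"spin": 0},
    {"dx": 0,"dy": 0,"dz": 0,"spin": 0}
  ]
}}

```text
time: 15.0
ee_pos: [0.3605, 0.2823, 0.319]
eef_rot: [0.948, 0.022, 0.316, 0.002]
ft_force: [0.0, -0.7, 0.7]
width: 0.0551
grip_force: 0.0
```

```bash
python3 st.py;  python3 plan.py 0 .014 .465,.2905,.103
```

```text
t 15.0 j [ 0.6459 -0.2581 -1.4164  2.1501  0.3512  0.5963 -2.5988] p [0.3605 0.2823 0.319 ] w 0.05510399320844506 0.0 F [ 0.0035 -0.6812  0.6606]
[[ 0.7991  0.0405  0.5998]
 [ 0.0429 -0.999   0.0102]
 [ 0.5997  0.0176 -0.8001]] lean 36.86098066665894 side 0.5866554693062898 grasp [0.4588 0.284  0.1878]
t 15.0 held pt [0.4672 0.2842 0.1766] y-axis [ 0.04  -0.999  0.018]
[0.465  0.2905 0.103 ] total cm [-4.57 -0.77  5.76] n 2 per row [-2.283 -0.386  2.881]
```

{"op": "move_arm", "data": {
  "steps": [
    {"dx": 2.1,"dy": 0,"dz": -2.8,"spin": -0.15},
    {"dx": 2.08,"dy": 0.31,"dz": -2.8,"spin": -0.15},
    {"dx": 2.0,"dy": 0.62,"dz": -2.8,"spin": -0.15},
    {"dx": 1.89,"dy": 0.91,"dz": -2.8,"spin": -0.15},
    {"dx": 1.73,"dy": 1.19,"dz": -2.8,"spin": -0.15},
    {"dx": 1.54,"dy": 1.43,"dz": -2.8,"spin": -0.15},
    {"dx": 1.31,"dy": 1.65,"dz": -2.8,"spin": -0.15},
    {"dx": 0,"dy": 0,"dz": 0,"spin": -0.15},
    {"dx": 0,"dy": 0,"dz": 0,"spin": -0.15},
    {"dx": 0,"dy": 0,"dz": 0,"spin": -0.15},
    {"dx": 0,"dy": 0,"dz": 0,"spin": -0.15},
    {"dx": 0,"dy": 0,"dz": 0,"spin": -0.15}
  ]
}}

```text
time: 16.2
ee_pos: [0.3615, 0.2805, 0.5602]
eef_rot: [0.583, 0.748, 0.2, 0.247]
ft_force: [-1.1, 0.2, 0.1]
width: 0.055
grip_force: 0.0
```

```bash
python3 st.py
```

```text
t 16.2 j [-0.0996 -0.2749 -0.6562  1.7873  0.2939  1.1027 -0.603 ] p [0.3615 0.2805 0.5602] w 0.05501129286149589 0.0 F [-1.0774  0.2102  0.1255]
[[-0.1982  0.7731  0.6025]
 [ 0.9708  0.2395  0.012 ]
 [-0.135   0.5873 -0.798 ]] lean 37.051643521044475 side 0.6902900834999572 grasp [0.4603 0.2825 0.4293]
```

{"op": "move_arm", "data": {
  "steps": [
    {"dx": 0,"dy": 0,"dz": 0,"spin": -0.149},
    {"dx": 0,"dy": 0,"dz": 0,"spin": -0.149},
    {"dx": 0,"dy": 0,"dz": 0,"spin": -0.149},
    {"dx": 0,"dy": 0,"dz": 0,"spin": -0.149},
    {"dx": 0,"dy": 0,"dz": 0,"spin": -0.149},
    {"dx": 0,"dy": 0,"dz": 0,"spin": -0.149},
    {"dx": 0,"dy": 0,"dz": 0,"spin": -0.149},
    {"dx": 0,"dy": 0,"dz": 0,"spin": -0.149},
    {"dx": 0,"dy": 0,"dz": 0,"spin": -0.149},
    {"dx": 0,"dy": 0,"dz": 0,"spin": -0.029}
  ]
}}

```text
time: 17.2
ee_pos: [0.3615, 0.281, 0.5597]
eef_rot: [-0.02, 0.948, -0.0, 0.318]
ft_force: [-0.0, 0.1, 0.4]
width: 0.0548
grip_force: 0.0
```

```bash
python3 st.py;  python3 plan.py 0 .014 .50,.29,.30 .467,.2905,.165 .465,.2905,.103
```

```text
t 17.2 j [-0.3171 -0.2522 -0.4948  1.7946  0.3687  1.1269  0.7027] p [0.3615 0.281  0.5597] w 0.05481041498084573 0.0 F [-0.0203  0.0632  0.3856]
[[-0.7974 -0.0382  0.6022]
 [-0.0387  0.9992  0.012 ]
 [-0.6021 -0.0137 -0.7983]] lean 37.0295439038603 side 0.6884348486201763 grasp [0.4602 0.2829 0.4288]
t 17.2 held pt [0.4687 0.2831 0.4176] y-axis [-0.038  0.999 -0.014]
[0.5  0.29 0.3 ] total cm [ 4.56  0.73 11.28] n 3 per row [1.519 0.244 3.762]
[0.467  0.2905 0.165 ] total cm [10.76  0.36  8.79] n 3 per row [3.586 0.121 2.93 ]
[0.465  0.2905 0.103 ] total cm [3.89 0.09 4.83] n 2 per row [1.946 0.046 2.414]
```

{"op": "move_arm", "data": {
  "steps": [
    {"dx": 1.52,"dy": 0.24,"dz": 3.76,"spin": 0},
    {"dx": 1.52,"dy": 0.24,"dz": 3.76,"spin": 0},
    {"dx": 1.52,"dy": 0.24,"dz": 3.76,"spin": 0},
    {"dx": 2.69,"dy": 0.1,"dz": 2.2,"spin": 0},
    {"dx": 2.69,"dy": 0.1,"dz": 2.2,"spin": 0},
    {"dx": 2.69,"dy": 0.1,"dz": 2.2,"spin": 0},
    {"dx": 2.69,"dy": 0.1,"dz": 2.2,"spin": 0},
    {"dx": 0,"dy": 0,"dz": 0,"spin": 0}
  ]
}}

```text
time: 18.0
ee_pos: [0.358, 0.2889, 0.3026]
eef_rot: [-0.019, 0.949, -0.002, 0.315]
ft_force: [0.1, -0.5, 0.3]
width: 0.0551
grip_force: 0.0
```

```bash
python3 st.py;  python3 plan.py 0 .014 .465,.2905,.103
```

```text
t 18.0 j [-0.3009 -0.0374 -0.6385  2.1813  0.7632  0.7281  0.1504] p [0.358  0.2889 0.3026] w 0.055077167749407976 0.0 F [ 0.0653 -0.514   0.3215]
[[-0.8003 -0.0348  0.5986]
 [-0.0371  0.9993  0.0086]
 [-0.5984 -0.0153 -0.801 ]] lean 36.7695917540024 side 0.4926622263626518 grasp [0.4562 0.2903 0.1712]
t 18.0 held pt [0.4646 0.2904 0.16  ] y-axis [-0.035  0.999 -0.015]
[0.465  0.2905 0.103 ] total cm [3.38 0.1  4.59] n 2 per row [1.69  0.048 2.296]
```

Far from every joint limit now. Descend and grip.

{"op": "move_arm", "data": {
  "steps": [
    {"dx": 1.13,"dy": 0.03,"dz": 1.53,"spin": 0},
    {"dx": 1.13,"dy": 0.03,"dz": 1.53,"spin": 0},
    {"dx": 1.13,"dy": 0.03,"dz": 1.53,"spin": 0},
    {"dx": 0,"dy": 0,"dz": 0,"spin": 0},
    {"dx": 0,"dy": 0,"dz": 0,"spin": 0}
  ]
}}

```text
time: 18.5
ee_pos: [0.3602, 0.2909, 0.2505]
eef_rot: [-0.019, 0.948, 0.0, 0.318]
ft_force: [1.1, 0.8, 0.5]
width: 0.0551
grip_force: 0.0
```

```bash
python3 st.py;  python3 plan.py 0 .014 .465,.2905,.103
```

```text
t 18.5 j [-0.3163  0.0716 -0.6476  2.2236  0.9713  0.6846 -0.0683] p [0.3602 0.2909 0.2505] w 0.05509816074608825 0.0 F [1.0787 0.8289 0.4541]
[[-0.7966 -0.0363  0.6034]
 [-0.0361  0.9993  0.0124]
 [-0.6034 -0.0119 -0.7973]] lean 37.11982423587108 side 0.7130176068971454 grasp [0.4592 0.2929 0.1197]
t 18.5 held pt [0.4676 0.2931 0.1085] y-axis [-0.036  0.999 -0.012]
[0.465  0.2905 0.103 ] total cm [ 0.55 -0.24  0.28] n 1 per row [ 0.552 -0.242  0.281]
```

{"op": "move_arm", "data": {
  "steps": [
    {"dx": 0.5,"dy": -0.24,"dz": 0.28,"spin": 0},
    {"dx": 0,"dy": 0,"dz": 0,"spin": 0}
  ]
}}

```text
time: 18.7
ee_pos: [0.357, 0.2878, 0.2442]
eef_rot: [-0.02, 0.948, 0.0, 0.318]
ft_force: [-1.2, -0.1, 0.3]
width: 0.0552
grip_force: 0.0
```

{"op": "move_arm", "data": {
  "steps": [
    {"dx": 0,"dy": 0,"dz": 0,"spin": 0},
    {"dx": 0,"dy": 0,"dz": 0,"spin": 0},
    {"dx": 0,"dy": 0,"dz": 0,"spin": 0},
    {"dx": 0,"dy": 0,"dz": 0,"spin": 0},
    {"dx": 0,"dy": 0,"dz": 0,"spin": 0}
  ],
  "claw": 2,
  "squeeze": 25
}}

```text
time: 19.2
ee_pos: [0.3569, 0.2882, 0.2438]
eef_rot: [-0.02, 0.948, 0.0, 0.318]
ft_force: [0.4, 0.7, 1.2]
width: 0.0271
grip_force: 24.8
```

```bash
python3 st.py;  python3 plan.py 0 .014 .48,.2905,.16 .55,.12,.17 .59,-.026,.148 .642,-.0222,.148
```

```text
t 19.2 j [-0.3173  0.0757 -0.6495  2.2379  0.9907  0.6769 -0.0916] p [0.3569 0.2882 0.2438] w 0.027092230294416587 24.84246790409088 F [0.3716 0.6908 1.2498]
[[-0.7971 -0.0385  0.6026]
 [-0.0382  0.9992  0.0133]
 [-0.6026 -0.0124 -0.7979]] lean 37.06191749446781 side 0.7613998697232757 grasp [0.4557 0.2904 0.1129]
t 19.2 held pt [0.4641 0.2906 0.1017] y-axis [-0.038  0.999 -0.012]
[0.48   0.2905 0.16  ] total cm [-4.78 -0.14 -3.69] n 2 per row [-2.388 -0.071 -1.847]
[0.55 0.12 0.17] total cm [ -5.53 -17.32   3.19] n 4 per row [-1.383 -4.329  0.798]
[ 0.59  -0.026  0.148] total cm [ -1.3  -14.71   3.97] n 4 per row [-0.326 -3.679  0.993]
[ 0.642  -0.0222  0.148 ] total cm [-4.16  0.18  3.14] n 2 per row [-2.08   0.09   1.569]
```

{"op": "move_arm", "data": {
  "steps": [
    {"dx": -1.8,"dy": -0.05,"dz": -1.57,"spin": 0},
    {"dx": -1.8,"dy": -0.05,"dz": -1.57,"spin": 0},
    {"dx": -1.8,"dy": -0.05,"dz": -1.57,"spin": 0},
    {"dx": -1,"dy": -3.45,"dz": 0.8,"spin": 0},
    {"dx": -1,"dy": -3.45,"dz": 0.8,"spin": 0},
    {"dx": -1,"dy": -3.45,"dz": 0.8,"spin": 0},
    {"dx": -1,"dy": -3.45,"dz": 0.8,"spin": 0},
    {"dx": -1,"dy": -3.45,"dz": 0.8,"spin": 0},
    {"dx": -0.3,"dy": -3.68,"dz": 0.8,"spin": 0},
    {"dx": -0.3,"dy": -3.68,"dz": 0.8,"spin": 0},
    {"dx": -0.3,"dy": -3.68,"dz": 0.8,"spin": 0},
    {"dx": -0.3,"dy": -3.3,"dz": 0.8,"spin": 0}
  ]
}}

```text
time: 20.4
ee_pos: [0.4762, -0.0263, 0.2971]
eef_rot: [-0.02, 0.948, -0.0, 0.317]
ft_force: [1.1, 1.2, -2.7]
width: 0.027
grip_force: 24.8
```

```bash
python3 st.py;  python3 plan.py 0 .014 .59,-.026,.148 .642,-.0222,.148
```

```text
t 20.4 j [-0.0805 -0.0793  0.0331  2.2404  0.0573  0.3352  1.518 ] p [ 0.4762 -0.0263  0.2971] w 0.027049574613132277 24.838101267814636 F [ 1.1249  1.1998 -2.7079]
[[-0.7978 -0.0372  0.6018]
 [-0.0377  0.9992  0.0119]
 [-0.6018 -0.0132 -0.7986]] lean 37.000801297685335 side 0.6792057866841978 grasp [ 0.5749 -0.0244  0.1661]
t 20.4 held pt [ 0.5833 -0.0242  0.1549] y-axis [-0.037  0.999 -0.013]
[ 0.59  -0.026  0.148] total cm [-0.11 -0.19  0.96] n 1 per row [-0.113 -0.192  0.956]
[ 0.642  -0.0222  0.148 ] total cm [-4.16  0.19  3.13] n 2 per row [-2.081  0.093  1.567]
```

{"op": "move_arm", "data": {
  "steps": [
    {"dx": -0.11,"dy": -0.19,"dz": 0.96,"spin": 0},
    {"dx": -1.04,"dy": 0.05,"dz": 0.78,"spin": 0},
    {"dx": -1.04,"dy": 0.05,"dz": 0.78,"spin": 0},
    {"dx": -1.04,"dy": 0.05,"dz": 0.78,"spin": 0},
    {"dx": -1.04,"dy": 0.05,"dz": 0.78,"spin": 0},
    {"dx": 0,"dy": 0,"dz": 0,"spin": 0}
  ]
}}

```text
time: 21.0
ee_pos: [0.5368, -0.0211, 0.2912]
eef_rot: [-0.021, 0.948, 0.0, 0.318]
ft_force: [-0.6, -0.7, -2.6]
width: 0.0275
grip_force: 24.8
```

```bash
python3 st.py;  python3 plan.py 0 .014 .642,-.0222,.132
```

```text
t 21.0 j [-0.089   0.0655  0.0389  2.1121  0.046   0.3168  1.5247] p [ 0.5368 -0.0211  0.2912] w 0.02748120246587112 24.839542508125305 F [-0.5744 -0.6735 -2.6392]
[[-0.7965 -0.0396  0.6033]
 [-0.0392  0.9991  0.0139]
 [-0.6033 -0.0126 -0.7974]] lean 37.10933140710867 side 0.794872192501022 grasp [ 0.6358 -0.0188  0.1605]
t 21.0 held pt [ 0.6442 -0.0186  0.1493] y-axis [-0.04   0.999 -0.013]
[ 0.642  -0.0222  0.132 ] total cm [ 1.23 -0.32  1.24] n 1 per row [ 1.232 -0.325  1.241]
```

{"op": "move_arm", "data": {
  "steps": [
    {"dx": 0.4,"dy": -0.16,"dz": 0.4,"spin": 0},
    {"dx": 0.4,"dy": -0.16,"dz": 0.4,"spin": 0},
    {"dx": 0.4,"dy": 0,"dz": 0.4,"spin": 0},
    {"dx": 0,"dy": 0,"dz": 0,"spin": 0}
  ]
}}

```text
time: 21.4
ee_pos: [0.5326, -0.0256, 0.2737]
eef_rot: [-0.02, 0.948, 0.0, 0.318]
ft_force: [0.2, -0.6, -2.0]
width: 0.0269
grip_force: 24.9
```

```bash
python3 st.py;  python3 plan.py 0 .014 .642,-.0222,.132
```

```text
t 21.4 j [-0.0804  0.0841  0.0402  2.1359  0.0318  0.2748  1.5439] p [ 0.5326 -0.0256  0.2737] w 0.026941948943063242 24.91525501012802 F [ 0.1784 -0.6192 -1.9581]
[[-0.7971 -0.0382  0.6027]
 [-0.038   0.9992  0.013 ]
 [-0.6027 -0.0125 -0.7979]] lean 37.06641824731852 side 0.746250820259319 grasp [ 0.6314 -0.0234  0.1428]
t 21.4 held pt [ 0.6399 -0.0232  0.1317] y-axis [-0.038  0.999 -0.013]
[ 0.642  -0.0222  0.132 ] total cm [-0.19  0.09  0.1 ] n 1 per row [-0.192  0.095  0.103]
```

{"op": "move_arm", "data": {
  "steps": [
    {"dx": -0.15,"dy": 0.08,"dz": 0.1,"spin": 0},
    {"dx": 0,"dy": 0,"dz": 0,"spin": 0}
  ]
}}

```text
time: 21.6
ee_pos: [0.5347, -0.0246, 0.2742]
eef_rot: [-0.02, 0.948, 0.0, 0.318]
ft_force: [-0.6, -0.0, -2.3]
width: 0.027
grip_force: 24.9
```

{"op": "move_arm", "data": {
  "steps": [
    {"dx": 0,"dy": 0,"dz": 0,"spin": 0},
    {"dx": 0,"dy": 0,"dz": 0,"spin": 0},
    {"dx": 0,"dy": 0,"dz": 0,"spin": 0}
  ],
  "claw": 4.3
}}

```text
time: 21.9
ee_pos: [0.5349, -0.0247, 0.2746]
eef_rot: [-0.02, 0.948, 0.0, 0.318]
ft_force: [0.2, 0.3, 0.4]
width: 0.0406
grip_force: 0.0
```

```bash
python3 st.py;  python3 plan.py 0 .014 .572,-.027,.16 .50,-.15,.26 .46,-.2885,.17
```

```text
t 21.9 j [-0.0829  0.0872  0.0409  2.1304  0.0352  0.2765  1.5392] p [ 0.5349 -0.0247  0.2746] w 0.04059457660164813 0.0 F [0.2463 0.2552 0.4255]
[[-0.7965 -0.0381  0.6034]
 [-0.038   0.9992  0.013 ]
 [-0.6034 -0.0126 -0.7974]] lean 37.115417129011036 side 0.7427597770088529 grasp [ 0.6338 -0.0226  0.1439]
t 21.9 held pt [ 0.6423 -0.0224  0.1327] y-axis [-0.038  0.999 -0.013]
[ 0.572 -0.027  0.16 ] total cm [ 3.97 -0.23 -6.42] n 2 per row [ 1.984 -0.113 -3.211]
[ 0.5  -0.15  0.26] total cm [  0.17 -12.14 -12.48] n 4 per row [ 0.042 -3.035 -3.119]
[ 0.46   -0.2885  0.17  ] total cm [  9.14 -13.57   4.58] n 4 per row [ 2.286 -3.393  1.146]
```

{"op": "move_arm", "data": {
  "steps": [
    {"dx": 1.3,"dy": -0.08,"dz": -2.1,"spin": 0},
    {"dx": 1.3,"dy": -0.08,"dz": -2.1,"spin": 0},
    {"dx": 1.3,"dy": -0.08,"dz": -2.2,"spin": 0},
    {"dx": 0.04,"dy": -3,"dz": -3.1,"spin": 0},
    {"dx": 0.04,"dy": -3,"dz": -3.1,"spin": 0},
    {"dx": 0.04,"dy": -3,"dz": -3.1,"spin": 0},
    {"dx": 0.04,"dy": -3,"dz": -3.1,"spin": 0},
    {"dx": 2,"dy": -3.4,"dz": 0.9,"spin": 0},
    {"dx": 2,"dy": -3.4,"dz": 0.9,"spin": 0},
    {"dx": 2,"dy": -3.4,"dz": 0.9,"spin": 0},
    {"dx": 2,"dy": -3.4,"dz": 0.9,"spin": 0},
    {"dx": 0,"dy": 0,"dz": 0,"spin": 0}
  ],
  "claw": 4.3
}}

```text
time: 23.1
ee_pos: [0.3533, -0.2952, 0.3244]
eef_rot: [-0.014, 0.948, -0.001, 0.317]
ft_force: [0.2, 0.5, 0.7]
width: 0.0432
grip_force: 0.0
```

```bash
python3 st.py;  python3 plan.py 0 .010 .468,-.290,.11 .468,-.290,.0635
python3 - <<'E'
from h import *
t=cam('top'); im=t['img'].astype(int)
for nm,(u,v),z in [('c',(342,151),.138),('b2',(364,146),.138),('shelfb',(387,144),.138)]:
    w=im[v-13:v+14,u-13:u+14].max(2)<60
    n,l,st,ce=cv2.connectedComponentsWithStats(w.astype(np.uint8))
    for k in range(1,n):
        if st[k,4]>30: p=ce[k]+[u-13,v-13]; print(nm,st[k],p,onz(t,*p,z))
i=np.hstack([cv2.resize(t['img'][130:260,360:490],(400,400)),cv2.resize(t['img'][110:210,270:370],(400,400))]); cv2.imwrite('pics/p5.png',i[:,:,::-1])
E
```

```text
t 23.1 j [-0.2362 -0.2454  0.9179  2.2176 -0.3873  0.6095  2.5847] p [ 0.3533 -0.2952  0.3244] w 0.043237523510967164 0.0 F [0.2182 0.4902 0.7196]
[[-0.7981 -0.0263  0.602 ]
 [-0.0282  0.9996  0.0063]
 [-0.6019 -0.0119 -0.7985]] lean 37.011412719852466 side 0.36316425707516614 grasp [ 0.452  -0.2942  0.1935]
t 23.1 held pt [ 0.458  -0.2941  0.1855] y-axis [-0.026  1.    -0.012]
[ 0.468 -0.29   0.11 ] total cm [3.73 0.47 6.63] n 2 per row [1.866 0.237 3.316]
[ 0.468  -0.29    0.0635] total cm [2.8  0.06 3.71] n 1 per row [2.799 0.055 3.713]
c [ 9  5 10 12 94] [342.53191489 148.41489362] [ 0.64085528 -0.0206691   0.138     ]
b2 [ 8  8 11 11 95] [364.6        146.21052632] [ 0.64561249 -0.08209152  0.138     ]
shelfb [ 8  8 11 11 92] [387.         143.72826087] [ 0.65114738 -0.14447113  0.138     ]
```

View pics/p5.png

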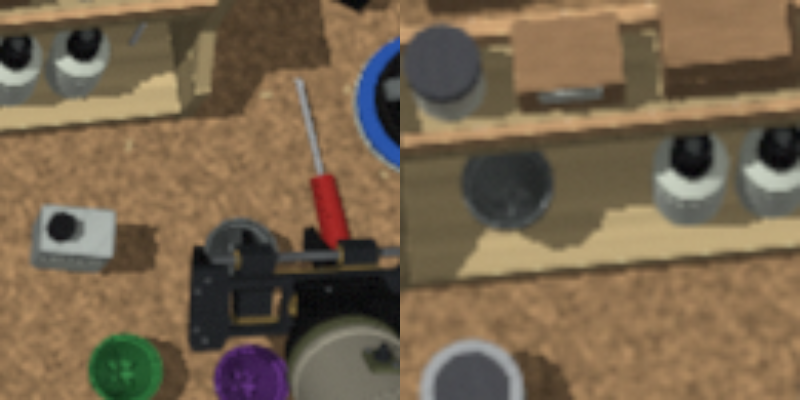

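Left half: the gripper is over the loose pot (240,245). Right half: bottles in line on the shelf, gaps 8 to 9 mm, and the shelf pot at (508,185). Joint 7 is near its limit, so I'll make the equivalent half turn here.

{"op": "move_arm", "data": {
  "steps": [
    {"dx": 0,"dy": 0,"dz": 0,"spin": 0.1496},
    {"dx": 0,"dy": 0,"dz": 0,"spin": 0.1496},
    {"dx": 0,"dy": 0,"dz": 0,"spin": 0.1496},
    {"dx": 0,"dy": 0,"dz": 0,"spin": 0.1496},
    {"dx": 0,"dy": 0,"dz": 0,"spin": 0.1496},
    {"dx": 0,"dy": 0,"dz": 0,"spin": 0.1496},
    {"dx": 0,"dy": 0,"dz": 0,"spin": 0.1496},
    {"dx": 0,"dy": 0,"dz": 0,"spin": 0.1496},
    {"dx": 0,"dy": 0,"dz": 0,"spin": 0.1496},
    {"dx": 0,"dy": 0,"dz": 0,"spin": 0.1496},
    {"dx": 0,"dy": 0,"dz": 0,"spin": 0.1496},
    {"dx": 0,"dy": 0,"dz": 0,"spin": 0.1496}
  ]
}}

```text
time: 24.35
ee_pos: [0.3576, -0.2883, 0.3266]
eef_rot: [0.73, 0.605, 0.249, 0.197]
ft_force: [-0.3, 0.0, 0.2]
width: 0.043
grip_force: 0.0
```

{"op": "move_arm", "data": {
  "steps": [
    {"dx": 0,"dy": 0,"dz": 0,"spin": 0.1496},
    {"dx": 0,"dy": 0,"dz": 0,"spin": 0.1496},
    {"dx": 0,"dy": 0,"dz": 0,"spin": 0.1496},
    {"dx": 0,"dy": 0,"dz": 0,"spin": 0.1496},
    {"dx": 0,"dy": 0,"dz": 0,"spin": 0.1496},
    {"dx": 0,"dy": 0,"dz": 0,"spin": 0.1496},
    {"dx": 0,"dy": 0,"dz": 0,"spin": 0.1496},
    {"dx": 0,"dy": 0,"dz": 0,"spin": 0.1496},
    {"dx": 0,"dy": 0,"dz": 0,"spin": 0.1496}
  ],
  "claw": 8.7
}}

```text
time: 25.25
ee_pos: [0.3576, -0.2882, 0.3266]
eef_rot: [0.948, 0.018, 0.318, -0.001]
ft_force: [0.2, 0.9, 0.6]
width: 0.0866
grip_force: 0.0
```

```bash
python3 st.py;  python3 plan.py 0 .010 .468,-.290,.12 .468,-.290,.0635
```

```text
t 25.25 j [ 0.2505 -0.1346  0.4589  2.2026 -0.6199  0.6546 -0.3898] p [ 0.3576 -0.2882  0.3266] w 0.08656745173883397 0.0 F [0.2489 0.9411 0.57  ]
[[ 0.797   0.0357  0.6029]
 [ 0.034  -0.9993  0.0141]
 [ 0.603   0.0093 -0.7977]] lean 37.08001538745096 side 0.8105691713088959 grasp [ 0.4565 -0.2859  0.1958]
t 25.25 held pt [ 0.4625 -0.2857  0.1878] y-axis [ 0.036 -0.999  0.009]
[ 0.468 -0.29   0.12 ] total cm [-3.67  0.38  5.73] n 2 per row [-1.833  0.191  2.865]
[ 0.468  -0.29    0.0635] total cm [-3.41 -0.05  4.51] n 2 per row [-1.703 -0.026  2.254]
```

{"op": "move_arm", "data": {
  "steps": [
    {"dx": -1.83,"dy": 0.19,"dz": 2.86,"spin": 0},
    {"dx": -1.83,"dy": 0.19,"dz": 2.86,"spin": 0},
    {"dx": -1,"dy": 0,"dz": 1.3,"spin": 0},
    {"dx": 0,"dy": 0,"dz": 0,"spin": 0}
  ]
}}

```text
time: 25.65
ee_pos: [0.3623, -0.2924, 0.2401]
eef_rot: [0.948, 0.021, 0.316, -0.002]
ft_force: [0.3, 0.1, -0.5]
width: 0.087
grip_force: 0.0
```

```bash
python3 st.py;  python3 plan.py 0 .010 .468,-.290,.0635
```

```text
t 25.65 j [ 0.2135  0.0502  0.5343  2.2688 -0.9839  0.5564  0.0029] p [ 0.3623 -0.2924  0.2401] w 0.0869577806994246 0.0 F [ 0.3025  0.1002 -0.5134]
[[ 0.7992  0.0405  0.5997]
 [ 0.0385 -0.9991  0.0162]
 [ 0.5998  0.0101 -0.8001]] lean 36.85074381453132 side 0.9303063741209587 grasp [ 0.4606 -0.2898  0.1089]
t 25.65 held pt [ 0.4666 -0.2896  0.1009] y-axis [ 0.041 -0.999  0.01 ]
[ 0.468  -0.29    0.0635] total cm [-2.13  0.01  3.07] n 1 per row [-2.134  0.008  3.073]
```

{"op": "move_arm", "data": {
  "steps": [
    {"dx": -1.07,"dy": 0,"dz": 1.53,"spin": 0},
    {"dx": -1.07,"dy": 0,"dz": 1.53,"spin": 0},
    {"dx": 0,"dy": 0,"dz": 0,"spin": 0}
  ]
}}

```text
time: 25.95
ee_pos: [0.3639, -0.2935, 0.2042]
eef_rot: [0.948, 0.021, 0.317, -0.001]
ft_force: [-0.6, -0.2, 0.1]
width: 0.0871
grip_force: 0.0
```

{"op": "move_arm", "data": {
  "steps": [
    {"dx": 0,"dy": 0,"dz": 0,"spin": 0},
    {"dx": 0,"dy": 0,"dz": 0,"spin": 0},
    {"dx": 0,"dy": 0,"dz": 0,"spin": 0},
    {"dx": 0,"dy": 0,"dz": 0,"spin": 0}
  ],
  "claw": 6,
  "squeeze": 10
}}

```text
time: 26.35
ee_pos: [0.3639, -0.2946, 0.2057]
eef_rot: [0.948, 0.02, 0.319, 0.0]
ft_force: [-0.5, 0.5, 4.4]
width: 0.0677
grip_force: 10.0
```

```bash
python3 st.py;  python3 plan.py 0 .010 .50,-.289,.20
python3 - <<'E'
from h import *
t=cam('top');c=cam('scene')
# shelf pot rim centre: dark grey, low saturation blob, both views
for n,k,(u,v),z in (('top',t,(297,157),.095),('scene',c,(283,219),.095)):
    hs=cv2.cvtColor(k['img'],cv2.COLOR_RGB2HSV)[v-20:v+21,u-20:u+21]; w=((hs[...,1]<75)).astype(np.uint8); w=cv2.morphologyEx(w,cv2.MORPH_OPEN,np.ones((3,3)))
    q,l,st,ce=cv2.connectedComponentsWithStats(w)
    for i in range(1,q):
        if st[i,4]>60:
            p=ce[i]+[u-20,v-20]; print(n,st[i],p,onz(k,*p,z), 'left/right',onz(k,st[i,0]+u-20,p[1],.1)[:2],onz(k,st[i,0]+st[i,2]+u-20,p[1],.1)[:2])
i=np.hstack([cv2.resize(c['img'][190:250,255:315],(400,400),interpolation=cv2.INTER_CUBIC),cv2.resize(t['img'][130:190,267:327],(400,400),interpolation=cv2.INTER_CUBIC)]); cv2.imwrite('pics/p6.png',i[:,:,::-1])
E
```

```text
t 26.35 j [ 0.2366  0.1413  0.5232  2.2846 -1.1876  0.5422  0.2081] p [ 0.3639 -0.2946  0.2057] w 0.0676680445446321 10.000136519268494 F [-0.5075  0.4779  4.3554]
[[ 0.796   0.0386  0.604 ]
 [ 0.0386 -0.9992  0.013 ]
 [ 0.604   0.013  -0.7969]] lean 37.16110472109143 side 0.7430617927483529 grasp [ 0.463  -0.2924  0.075 ]
t 26.35 held pt [ 0.469  -0.2923  0.0671] y-axis [ 0.039 -0.999  0.013]
[ 0.5   -0.289  0.2  ] total cm [10.51 -0.04 -8.72] n 3 per row [ 3.503 -0.013 -2.906]
top [  8  10  24  21 409] [296.4792176  156.53789731] [0.63278516 0.11041648 0.095     ] left/right [0.63223581 0.14293926] [0.63047348 0.07429888]
scene [  0   0   9  16 123] [266.55284553 205.77235772] [0.69752492 0.08805945 0.095     ] left/right [0.70619913 0.09421508] [0.68040507 0.08399545]
scene [ 10   9  20  25 356] [283.17696629 219.93539326] [0.63026061 0.1134892  0.095     ] left/right [0.65775185 0.12691497] [0.60122723 0.10452228]
```

View pics/p6.png

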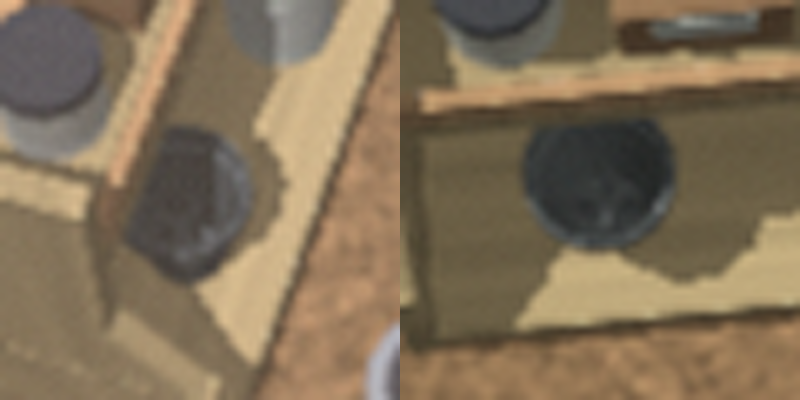

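Grip on the pot is good (67.7 mm). Shelf pot rim: top crop columns 525–675, front at row 245; scene crop right edge 250. I'll regrip closer to the fingertips for clearance under the upper shelf.

{"op": "move_arm", "data": {
  "steps": [
    {"dx": 0,"dy": 0,"dz": 0,"spin": 0},
    {"dx": -0.3,"dy": -0.2,"dz": 0,"spin": 0},
    {"dx": 0,"dy": 0,"dz": 0,"spin": 0}
  ],
  "claw": 7.8
}}

```text
time: 26.75
ee_pos: [0.3605, -0.2923, 0.2024]
eef_rot: [0.948, 0.02, 0.317, -0.0]
ft_force: [-0.7, -0.1, -0.5]
width: 0.0768
grip_force: 0.0
```

{"op": "move_arm", "data": {
  "steps": [
    {"dx": 0,"dy": 0,"dz": 0,"spin": 0},
    {"dx": 0,"dy": 0,"dz": 0,"spin": 0},
    {"dx": 0,"dy": 0,"dz": 0,"spin": 0}
  ],
  "claw": 6,
  "squeeze": 10
}}

```text
time: 27.05
ee_pos: [0.361, -0.2926, 0.2029]
eef_rot: [0.948, 0.02, 0.318, -0.0]
ft_force: [-1.0, 1.0, -0.6]
width: 0.0674
grip_force: 10.0
```

```bash
python3 st.py;  python3 plan.py -.025 .014 .50,-.289,.21 .57,-.09,.21 .584,.105,.20 .584,.105,.172
python3 - <<'E'
from h import *
c=cam('scene');t=cam('top'); a=np.linspace(0,6.28,90)
for ctr in ((.634,.109),(.637,.109),(.634,.112)):
    for n,k in(('s',c),('t',t)):
        P=np.array([proj(k,[ctr[0]+.0335*np.cos(q),ctr[1]+.0335*np.sin(q),.1]) for q in a]); print(ctr,n,P.min(0).round(1),P.max(0).round(1))
E
```

```text
t 27.05 j [ 0.2398  0.1406  0.5203  2.2932 -1.1958  0.5385  0.2191] p [ 0.361  -0.2926  0.2029] w 0.06740412345977127 9.999983103662089 F [-1.0478  1.0154 -0.6005]
[[ 0.7972  0.0382  0.6024]
 [ 0.0381 -0.9992  0.013 ]
 [ 0.6025  0.0126 -0.7981]] lean 37.04875541462438 side 0.7421060655609706 grasp [ 0.4598 -0.2905  0.072 ]
t 27.05 held pt [ 0.4682 -0.2903  0.0608] y-axis [ 0.058 -0.998  0.028]
[ 0.5   -0.289  0.21 ] total cm [11.52  0.46 -9.99] n 4 per row [ 2.879  0.116 -2.498]
[ 0.57 -0.09  0.21] total cm [  6.83 -19.45   4.47] n 5 per row [ 1.365 -3.89   0.895]
[0.584 0.105 0.2  ] total cm [  1.74 -19.41   1.89] n 5 per row [ 0.348 -3.881  0.379]
[0.584 0.105 0.172] total cm [-1.69 -0.08  2.23] n 1 per row [-1.685 -0.078  2.235]
(0.634, 0.109) s [271.5 207.8] [293.5 227.6]
(0.634, 0.109) t [285.1 144.4] [308.6 167. ]
(0.637, 0.109) s [270.6 207.4] [292.6 227.3]
(0.637, 0.109) t [285.1 143.4] [308.5 166. ]
(0.634, 0.112) s [271.1 208.6] [293.1 228.5]
(0.634, 0.112) t [284.1 144.4] [307.5 167.1]
```

{"op": "move_arm", "data": {
  "steps": [
    {"dx": 2.88,"dy": 0.1,"dz": -2.5,"spin": -0.025},
    {"dx": 2.88,"dy": 0.1,"dz": -2.5,"spin": 0},
    {"dx": 2.88,"dy": 0.1,"dz": -2.5,"spin": 0},
    {"dx": 2.88,"dy": 0.1,"dz": -2.5,"spin": 0},
    {"dx": 1.37,"dy": -3.9,"dz": 0.9,"spin": 0},
    {"dx": 1.37,"dy": -3.9,"dz": 0.9,"spin": 0},
    {"dx": 1.37,"dy": -3.9,"dz": 0.9,"spin": 0},
    {"dx": 1.37,"dy": -3.9,"dz": 0.9,"spin": 0},
    {"dx": 1.37,"dy": -3.9,"dz": 0.9,"spin": 0},
    {"dx": 0,"dy": 0,"dz": 0,"spin": 0}
  ]
}}

```text
time: 28.15
ee_pos: [0.4641, -0.0867, 0.3522]
eef_rot: [0.947, 0.035, 0.318, 0.003]
ft_force: [-0.7, -0.8, -0.8]
width: 0.0676
grip_force: 10.0
```

```bash
python3 st.py;  python3 plan.py 0 .014 .585,.106,.20 .590,.106,.170
```

```text
t 28.15 j [ 0.0885 -0.161   0.0291  2.182  -0.181   0.4859 -1.2448] p [ 0.4641 -0.0867  0.3522] w 0.06761840201181678 10.00082877548266 F [-0.6557 -0.8111 -0.7532]
[[ 0.7955  0.0655  0.6024]
 [ 0.0689 -0.9975  0.0175]
 [ 0.602   0.0276 -0.798 ]] lean 37.0472292744733 side 1.0023992006857805 grasp [ 0.5629 -0.0838  0.2213]
t 28.15 held pt [ 0.5713 -0.0835  0.2101] y-axis [ 0.066 -0.997  0.028]
[0.585 0.106 0.2  ] total cm [  1.78 -18.84   1.96] n 4 per row [ 0.446 -4.711  0.49 ]
[0.59  0.106 0.17 ] total cm [-1.41 -0.05  2.7 ] n 1 per row [-1.408 -0.05   2.695]
```

{"op": "move_arm", "data": {
  "steps": [
    {"dx": 0.36,"dy": -3.77,"dz": 0.4,"spin": 0},
    {"dx": 0.36,"dy": -3.77,"dz": 0.4,"spin": 0},
    {"dx": 0.36,"dy": -3.77,"dz": 0.4,"spin": 0},
    {"dx": 0.36,"dy": -3.77,"dz": 0.4,"spin": 0},
    {"dx": 0.36,"dy": -3.77,"dz": 0.4,"spin": 0},
    {"dx": -0.7,"dy": 0,"dz": 1.3,"spin": 0},
    {"dx": -0.7,"dy": 0,"dz": 1.3,"spin": 0},
    {"dx": 0,"dy": 0,"dz": 0,"spin": 0}
  ]
}}

```text
time: 28.95
ee_pos: [0.4824, 0.0964, 0.3105]
eef_rot: [0.948, 0.032, 0.316, 0.004]
ft_force: [-0.6, -0.8, -0.8]
width: 0.0673
grip_force: 10.0
```

```bash
python3 st.py;  python3 plan.py 0 .014 .590,.106,.171 .634,.1095,.171 .634,.1095,.119;  python3 - <<'E'
from h import *
t=cam('top');c=cam('scene')
i=np.hstack([cv2.resize(c['img'][165:265,225:325],(400,400),interpolation=cv2.INTER_CUBIC),cv2.resize(t['img'][110:210,247:347],(400,400),interpolation=cv2.INTER_CUBIC)]); cv2.imwrite('pics/p7.png',i[:,:,::-1])
E
```

```text
t 28.95 j [ 0.1059 -0.0379 -0.4522  2.1659  0.4414  0.4316 -2.2029] p [0.4824 0.0964 0.3105] w 0.06725605247639156 9.99993522929799 F [-0.6044 -0.7885 -0.7747]
[[ 0.7984  0.0578  0.5993]
 [ 0.0633 -0.9979  0.012 ]
 [ 0.5988  0.0284 -0.8004]] lean 36.8244405938135 side 0.6859211228455189 grasp [0.5807 0.0984 0.1793]
t 28.95 held pt [0.5891 0.0986 0.168 ] y-axis [ 0.058 -0.998  0.028]
[0.59  0.106 0.171] total cm [ 0.3  -0.73 -0.17] n 1 per row [ 0.296 -0.727 -0.173]
[0.634  0.1095 0.171 ] total cm [ 3.54 -0.09  2.64] n 1 per row [ 3.535 -0.095  2.641]
[0.634  0.1095 0.119 ] total cm [-3.11 -0.15  4.16] n 2 per row [-1.557 -0.074  2.081]
```

View pics/p7.png

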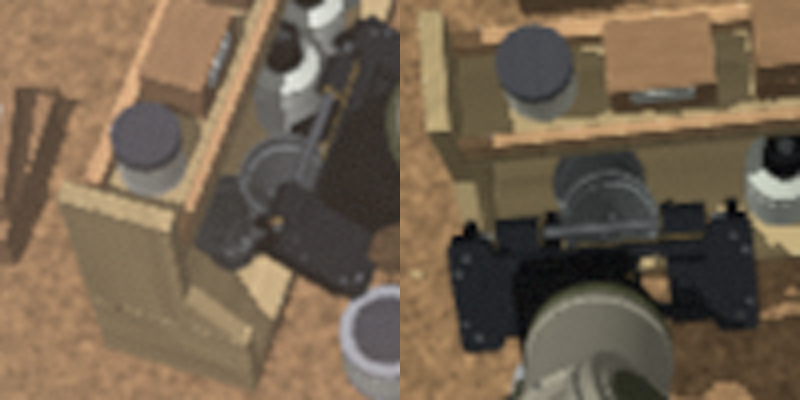

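The pot is held upright in front of the shelf pot (top crop (610,205) against (600,175)), and the bottle at (785,185) is clear. Moving in.

{"op": "move_arm", "data": {
  "steps": [
    {"dx": 0.25,"dy": -0.73,"dz": -0.2,"spin": 0},
    {"dx": 0.88,"dy": -0.05,"dz": 0.64,"spin": 0},
    {"dx": 0.88,"dy": -0.05,"dz": 0.64,"spin": 0},
    {"dx": 0.88,"dy": -0.05,"dz": 0.64,"spin": 0},
    {"dx": 0.7,"dy": 0,"dz": 0.5,"spin": 0},
    {"dx": 0,"dy": 0,"dz": 0,"spin": 0}
  ]
}}

```text
time: 29.65
ee_pos: [0.5246, 0.1082, 0.3145]
eef_rot: [0.948, 0.032, 0.316, 0.004]
ft_force: [-1.2, 0.2, -3.7]
width: 0.0675
grip_force: 11.8
```

```bash
python3 st.py;  python3 plan.py 0 .014 .634,.1095,.171 .634,.1095,.121;  python3 - <<'E'
from h import *
t=cam('top');c=cam('scene')
i=np.hstack([cv2.resize(c['img'][165:265,225:325],(400,400),interpolation=cv2.INTER_CUBIC),cv2.resize(t['img'][110:210,247:347],(400,400),interpolation=cv2.INTER_CUBIC)]); cv2.imwrite('pics/p8.png',i[:,:,::-1])
E
```

```text
t 29.65 j [ 0.0971  0.0609 -0.4552  2.0638  0.5194  0.4585 -2.2559] p [0.5246 0.1082 0.3145] w 0.0675045476861746 11.804063921008492 F [-1.2367  0.1715 -3.6898]
[[ 0.7987  0.0573  0.599 ]
 [ 0.0626 -0.998   0.012 ]
 [ 0.5985  0.0279 -0.8006]] lean 36.803835538329594 side 0.6857577853479252 grasp [0.6229 0.1101 0.1832]
t 29.65 held pt [0.6313 0.1103 0.172 ] y-axis [ 0.057 -0.998  0.028]
[0.634  0.1095 0.171 ] total cm [0.15 0.09 0.24] n 1 per row [0.154 0.091 0.244]
[0.634  0.1095 0.121 ] total cm [-2.99 -0.14  4.  ] n 2 per row [-1.496 -0.07   2.002]
```

{"op": "move_arm", "data": {
  "steps": [
    {"dx": -0.6,"dy": 0,"dz": 0.8,"spin": 0},
    {"dx": -0.5,"dy": 0.05,"dz": 0.9,"spin": 0},
    {"dx": 0,"dy": 0,"dz": 0,"spin": 0}
  ]
}}

```text
time: 30.05
ee_pos: [0.5261, 0.1072, 0.2953]
eef_rot: [0.948, 0.032, 0.317, 0.004]
ft_force: [0.3, 0.1, 0.2]
width: 0.0677
grip_force: 10.0
```

```bash
python3 st.py;  python3 plan.py 0 .014 .6345,.1095,.14 .6345,.1095,.121
```

```text
t 30.05 j [ 0.0852  0.0905 -0.4448  2.0815  0.5967  0.4213 -2.329 ] p [0.5261 0.1072 0.2953] w 0.06770724135406975 9.999965519564284 F [0.332  0.0814 0.2389]
[[ 0.7965  0.0581  0.6018]
 [ 0.0632 -0.9979  0.0128]
 [ 0.6013  0.0278 -0.7985]] lean 37.002273750505424 side 0.7324357711264005 grasp [0.6248 0.1093 0.1643]
t 30.05 held pt [0.6332 0.1095 0.1531] y-axis [ 0.058 -0.998  0.028]
[0.6345 0.1095 0.14  ] total cm [-0.68 -0.03  1.13] n 1 per row [-0.685 -0.033  1.128]
[0.6345 0.1095 0.121 ] total cm [-1.14 -0.05  1.52] n 1 per row [-1.142 -0.053  1.517]
```

{"op": "move_arm", "data": {
  "steps": [
    {"dx": -0.34,"dy": 0,"dz": 0.56,"spin": 0},
    {"dx": -0.34,"dy": 0,"dz": 0.56,"spin": 0},
    {"dx": -0.36,"dy": 0,"dz": 0.48,"spin": 0},
    {"dx": 0,"dy": 0,"dz": 0,"spin": 0}
  ]
}}

```text
time: 30.45
ee_pos: [0.527, 0.1069, 0.2761]
eef_rot: [0.948, 0.032, 0.317, 0.004]
ft_force: [-0.0, -0.4, -1.0]
width: 0.0678
grip_force: 10.0
```

```bash
python3 st.py;  python3 plan.py 0 .014 .6345,.1095,.121;  python3 - <<'E'
from h import *
t=cam('top');c=cam('scene')
i=np.hstack([cv2.resize(c['img'][165:265,225:325],(400,400),interpolation=cv2.INTER_CUBIC),cv2.resize(t['img'][110:210,247:347],(400,400),interpolation=cv2.INTER_CUBIC)]); cv2.imwrite('pics/p9.png',i[:,:,::-1])
E
```

```text
t 30.45 j [ 0.0663  0.1213 -0.4284  2.0968  0.6799  0.3908 -2.4102] p [0.527  0.1069 0.2761] w 0.06783515742721838 9.99997091203113 F [-0.0126 -0.3929 -0.9558]
[[ 0.7968  0.0582  0.6015]
 [ 0.0633 -0.9979  0.0127]
 [ 0.601   0.0279 -0.7988]] lean 36.97978846663066 side 0.7291322530642096 grasp [0.6257 0.109  0.1451]
t 30.45 held pt [0.6341 0.1092 0.1339] y-axis [ 0.058 -0.998  0.028]
[0.6345 0.1095 0.121 ] total cm [-0.74 -0.07  1.06] n 1 per row [-0.739 -0.068  1.055]
```

{"op": "move_arm", "data": {
  "steps": [
    {"dx": -0.36,"dy": -0.03,"dz": 0.52,"spin": 0},
    {"dx": -0.36,"dy": -0.03,"dz": 0.52,"spin": 0},
    {"dx": 0,"dy": 0,"dz": 0,"spin": 0}
  ]
}}

```text
time: 30.85
ee_pos: [0.5276, 0.1072, 0.264]
eef_rot: [0.948, 0.032, 0.317, 0.004]
ft_force: [-0.4, -1.6, -0.2]
width: 0.0678
grip_force: 10.0
```

```bash
python3 st.py;  python3 plan.py 0 .014 .6345,.1095,.119
```

```text
t 30.85 j [ 0.0495  0.1414 -0.4137  2.1057  0.7404  0.3721 -2.4705] p [0.5276 0.1072 0.264 ] w 0.06784694637361328 10.000061456994445 F [-0.4018 -1.5558 -0.162 ]
[[ 0.7964  0.0583  0.602 ]
 [ 0.0633 -0.9979  0.0128]
 [ 0.6015  0.0279 -0.7984]] lean 37.01747317608079 side 0.7357298306391148 grasp [0.6264 0.1093 0.1331]
t 30.85 held pt [0.6348 0.1095 0.1219] y-axis [ 0.058 -0.998  0.028]
[0.6345 0.1095 0.119 ] total cm [-0.2  -0.01  0.21] n 1 per row [-0.196 -0.007  0.213]
```

{"op": "move_arm", "data": {
  "steps": [
    {"dx": -0.17,"dy": 0,"dz": 0.2,"spin": 0},
    {"dx": 0,"dy": 0,"dz": 0,"spin": 0}
  ]
}}

```text
time: 31.05
ee_pos: [0.5276, 0.1072, 0.2619]
eef_rot: [0.948, 0.032, 0.318, 0.004]
ft_force: [-0.1, 0.3, -0.0]
width: 0.0677
grip_force: 10.0
```

{"op": "move_arm", "data": {
  "steps": [
    {"dx": 0,"dy": 0,"dz": 0,"spin": 0},
    {"dx": 0,"dy": 0,"dz": 0,"spin": 0},
    {"dx": 0,"dy": 0,"dz": 0,"spin": 0},
    {"dx": 0,"dy": 0,"dz": 0,"spin": 0}
  ],
  "claw": 8.2
}}

```text
time: 31.45
ee_pos: [0.5277, 0.1072, 0.262]
eef_rot: [0.948, 0.032, 0.318, 0.004]
ft_force: [0.0, -0.6, -0.6]
width: 0.0811
grip_force: 0.0
```

{"op": "move_arm", "data": {
  "steps": [
    {"dx": -0.5,"dy": 0,"dz": -1.5,"spin": 0},
    {"dx": -1,"dy": 0,"dz": -2.5,"spin": 0},
    {"dx": -1,"dy": 0,"dz": -3,"spin": 0},
    {"dx": -1,"dy": 0,"dz": -3.5,"spin": 0},
    {"dx": -1,"dy": 0,"dz": -3.5,"spin": 0},
    {"dx": -1,"dy": 0,"dz": -3.5,"spin": 0},
    {"dx": -1,"dy": 0,"dz": -3.5,"spin": 0},
    {"dx": 0,"dy": 0,"dz": 0,"spin": 0}
  ]
}}

```text
time: 32.25
ee_pos: [0.3479, 0.1008, 0.3927]
eef_rot: [0.947, 0.032, 0.32, 0.003]
ft_force: [0.2, -0.6, 0.5]
width: 0.0822
grip_force: 0.0
```

```bash
python3 st.py
python3 - <<'E'
from h import *
t=cam('top');c=cam('scene'); im=t['img'].astype(int)
for nm,(u,v),z in [('c',(342,151),.138),('b2',(364,146),.138),('shelfb',(387,144),.138)]:
    w=im[v-13:v+14,u-13:u+14].max(2)<60
    n,l,st,ce=cv2.connectedComponentsWithStats(w.astype(np.uint8))
    for k in range(1,n):
        if st[k,4]>30: p=ce[k]+[u-13,v-13]; print(nm,st[k],onz(t,*p,z))
for x in ((.635,.1095),):
    for n,k in (('s',c),('t',t)):
        P=np.array([proj(k,[x[0]+.0335*np.cos(q),x[1]+.0335*np.sin(q),.128]) for q in np.linspace(0,6.28,90)]); print(n,P.min(0),P.max(0))
i=np.hstack([cv2.resize(c['img'][165:265,225:325],(400,400),interpolation=cv2.INTER_CUBIC),cv2.resize(t['img'][110:210,247:347],(400,400),interpolation=cv2.INTER_CUBIC)]); cv2.imwrite('pics/p10.png',i[:,:,::-1])
E
```

```text
t 32.25 j [-0.038  -0.4935 -0.3751  2.3072  0.1031  0.6933 -1.9878] p [0.3479 0.1008 0.3927] w 0.08224595141512296 0.0 F [ 0.2227 -0.5979  0.4653]
[[ 0.7933  0.0592  0.606 ]
 [ 0.0636 -0.9979  0.0142]
 [ 0.6055  0.0273 -0.7953]] lean 37.30418105584524 side 0.8107706768233078 grasp [0.4472 0.1031 0.2622]
c [ 9  6 10 11 92] [ 0.6406445  -0.02054408  0.138     ]
b2 [ 8  8 11 11 92] [ 0.64540248 -0.08216794  0.138     ]
shelfb [ 8  8 11 11 91] [ 0.65100145 -0.14431187  0.138     ]
s [270.31008769 203.64534606] [292.67087785 223.73986901]
t [284.05237219 141.11998205] [307.9449677  164.21490281]
```

View pics/p10.png

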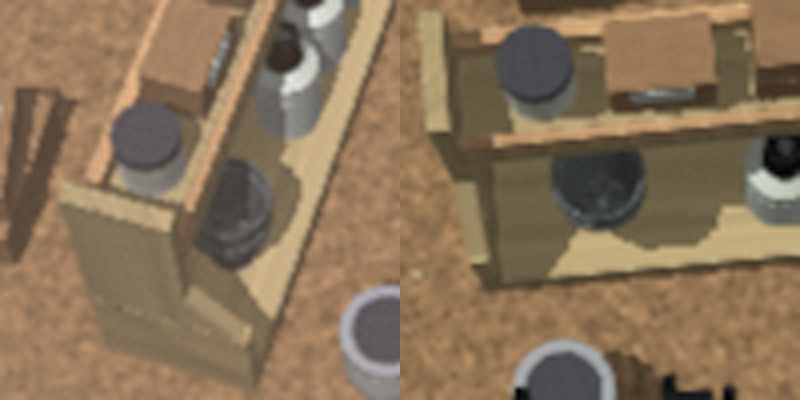

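The pot is nested (two rims visible at top crop (598,185)), the three bottles stand in a row, and the gripper is clear. Handing in.

```bash
python3 -c "
from bench import job
print(job.close_job())"
```

```text
the job is handed in; nothing more can be done
None
```

I stood both loose bottles upright in line with the shelf bottle, with gaps of about 8 mm, nested the loose pot in the shelf pot, and handed the job in at about 32 s; the hand-in gave no verdict.

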